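Load the galvanic corrosion cell and close its interlocked guard

TASK

Nest all the metal angle offcuts on the black V seat of the corrosion cell, one over another with their legs aligned and their ends flush, then press the blue cap of the spray bottle fully down and let it spring back. Then set the clear guard hood over the stack so that its steel tongue goes straight and fully home into the slot of the red interlock switch, and only with the guard home press the green start button fully down and let go. Leave the flask and the beaker where they stand.

Things in the scene. Friction and masses are not known exactly. Their poses are not given: they have to be found in the camera images.
- seat_ridge (a point): the black V seat of the corrosion cell: a fixed corner-up angle section (like a small roof, 90 degrees, faces sloping 45 degrees, 44 mm long, 57 mm wide) held on a block above a grey base plate 240 x 230 x 12 mm. Point: middle of the ridge line, 60.5 mm above the worktop (48.5 mm above the plate). y axis along the ridge towards the red switch, x axis across it away from the start box, z up; the ridge has its full length free beyond both ends for fingers
- slot_mouth (a point): the red guard interlock switch fixed to the base plate, 56 (x) x 32 (y) x 44 mm, in line with the ridge and 100 mm beyond its middle. Point: centre of the slot's mouth, in its top face, 56 mm above the worktop. The slot goes straight down, 34 mm in x by 8 mm in y and 36 mm deep. Axes as seat_ridge
- start_button (a joint): round green push button, 30 mm across, on a grey box on the base plate, pressed downwards: 0 = up, 0.006 m = fully down, takes about 5 N, springs back
- start_button_top (a point): centre of the top face of the green start button (112 mm from the seat, on its -x side)
- spray_cap (a joint): blue sprung nozzle cap of a white spray bottle that is fixed to the worktop beside the cell: 0 = up, 0.008 m = fully down; needs about 2 N to start and 7 N to be fully down, springs back
- cap_top (a point): centre of the top of the blue nozzle cap, 20 mm across on top, 148 mm above the worktop
- hood_grip (a point): the lift-off guard hood: clear box with yellow corners, open below, outside 120 (x) x 104 (y) x 94 mm high, 4 mm walls, 0.3 kg, standing on its rim. Point: centre of the black handle bar on top of it, 124 mm above the hood's rim, with the bar 12 mm thick (x), 78 mm long (y) and 16 mm high, 22 mm clear above the roof. z up
- tongue_tip (a point): lower end of the steel tongue that hangs from an arm on the hood's +y side: blade 28 (x) x 4.5 (y) mm with a tapered end; the point is 100 mm along +y from the hood's centre line and 14 mm above the hood's rim; the free blade is about 49 mm long. Axes as the hood's. With the hood standing on the base plate over the seat, the tip is 30 mm below the slot's mouth
- angle_alu_mid (a point): bright silver angle-section offcut, 60 mm long (y axis, along the corner line), two 50 mm legs at 90 degrees, 4 mm thick, 80 g, lying corner up like a roof, 71 mm wide and 38 mm high; both ends are open and alike. Point: middle of the piece, half-way up, 19.1 mm below the corner line. z up. Nested on the bare seat the point is 13.4 mm below seat_ridge, and each further one nests 5.7 mm higher. May be absent
- angle_brass_mid (a point): yellow brass angle-section offcut, 60 mm long (y axis, along the corner line), two 50 mm legs at 90 degrees, 4 mm thick, 80 g, lying corner up like a roof, 71 mm wide and 38 mm high; both ends are open and alike. Point: middle of the piece, half-way up, 19.1 mm below the corner line. z up. Nested on the bare seat the point is 13.4 mm below seat_ridge, and each further one nests 5.7 mm higher. May be absent
- angle_copper_mid (a point): red-brown copper angle-section offcut, 60 mm long (y axis, along the corner line), two 50 mm legs at 90 degrees, 4 mm thick, 80 g, lying corner up like a roof, 71 mm wide and 38 mm high; both ends are open and alike. Point: middle of the piece, half-way up, 19.1 mm below the corner line. z up. Nested on the bare seat the point is 13.4 mm below seat_ridge, and each further one nests 5.7 mm higher. May be absent
- angle_dark_mid (a point): dark grey steel angle-section offcut, 60 mm long (y axis, along the corner line), two 50 mm legs at 90 degrees, 4 mm thick, 80 g, lying corner up like a roof, 71 mm wide and 38 mm high; both ends are open and alike. Point: middle of the piece, half-way up, 19.1 mm below the corner line. z up. Nested on the bare seat the point is 13.4 mm below seat_ridge, and each further one nests 5.7 mm higher. May be absent
- flask: loose conical glass flask with blue contents, 80 mm wide, 126 mm high, a bystander; origin at the centre of its foot
- beaker: loose glass beaker, 75 mm wide, 94 mm high, a bystander; origin at the centre of its foot
Mind the look-alikes: they are no part of the job. What is shaped like the part that bears spray_cap but purple or yellow is not meant.

How it is judged:
On the way, in this order (a step that is already met when the one before it is completed fails the run):
1. all the angle pieces that are there are nested on the V seat and let go (x of angle_alu_mid in the frame of seat_ridge between -0.005 and 0.005 m and y of angle_alu_mid in the frame of seat_ridge between -0.008 and 0.008 m and z of angle_alu_mid in the frame of seat_ridge between -0.017 and 0.008 m and angle between each of angle_alu_mid, angle_brass_mid, angle_copper_mid, angle_dark_mid's own z axis and vertical below 0.08 rad and angle between the y axis of each of angle_alu_mid, angle_brass_mid, angle_copper_mid, angle_dark_mid and the y axis of seat_ridge, either way round below 0.09 rad and contact force between each of angle_alu, angle_brass, angle_copper, angle_dark and the fingers below 0.1 N and x of angle_brass_mid in the frame of seat_ridge between -0.005 and 0.005 m and y of angle_brass_mid in the frame of seat_ridge between -0.008 and 0.008 m and z of angle_brass_mid in the frame of seat_ridge between -0.017 and 0.008 m and x of angle_copper_mid in the frame of seat_ridge between -0.005 and 0.005 m and y of angle_copper_mid in the frame of seat_ridge between -0.008 and 0.008 m and z of angle_copper_mid in the frame of seat_ridge between -0.017 and 0.008 m and x of angle_dark_mid in the frame of seat_ridge between -0.005 and 0.005 m and y of angle_dark_mid in the frame of seat_ridge between -0.008 and 0.008 m and z of angle_dark_mid in the frame of seat_ridge between -0.017 and 0.008 m), for 0.3 s.
2. the blue spray cap is pressed fully down (value of joint spray_cap above 0.0065 m), for 0.05 s.
3. the hood's tongue is fully home in the interlock slot (z of tongue_tip in the frame of slot_mouth below -0.026 m and horizontal distance between tongue_tip and slot_mouth below 0.006 m and angle between hood_grip's own z axis and vertical below 0.05 rad), for 0.2 s.
4. the green start button is pressed (value of joint start_button above 0.0045 m), for 0.05 s.
At the end, for the whole second after the job is handed in: Every angle piece present is nested on the V seat (across within 5 mm, along within 8 mm, within about 5 degrees, corner up), the hood stands upright over them with its tongue at least 26 mm down in the switch slot, cap and button are back up (all of step 1 and all of step 3 and value of joint each of spray_cap, start_button below 0.002 m); the robot touches nothing.
It fails at once if the start button is pressed while the tongue is not home (value of joint start_button above 0.0045 m and not (z of tongue_tip in the frame of slot_mouth below -0.026 m and horizontal distance between tongue_tip and slot_mouth below 0.006 m and angle between hood_grip's own z axis and vertical below 0.05 rad)).
It fails at once if the flask or the beaker is shoved more than 30 mm (distance of any of flask, beaker from where it was at the start of the episode above 0.03 m).
Of angle_alu, angle_brass, angle_copper, angle_dark only 3 to 4 are there at a start; the rules pass over those that are not, and their reading is None.
At some moment in a run one of angle_alu, angle_brass, angle_copper, angle_dark may be knocked a few centimetres aside while the robot is not near it.
It also fails if it takes over 210 s, if anything falls off the work surface, if the arm or the gripper's body presses on something with over 40 N, if the wrist force passes 120 N, or if a joint passes its speed limit or range.

ROBOT

A 6-joint arm with a two-finger parallel gripper is mounted at the origin on a cart in front of the work surface, level with it; the furniture and walls round the work are solid. World frame = base frame: x ahead of the robot, y to its left, z up, the work surface at z = 0. Lengths are in m, angles in rad, forces in N, time in s.
With the tool pointing down it reaches from about 0.425 to 1.125 m from the base axis. Payload 14.9 kg.
Tool frame: the origin (TCP) lies on the centre line of the jaws, within the pads' length; the fingertips stand 8 mm ahead of it and the grasp point (between the pads) lies 11 mm behind it; z points along the fingers, y is the direction in which the jaws open and shut (so a half turn about z gives the same grasp; the last joint's range is limited). The gripper opens to 91 mm and grips with 3 to 60 N. Pads are 32 mm wide; open, the fingers measure 118 mm over their backs; the gripper's body (76 mm by 178 mm) begins 60 mm behind the grasp point.
Start: joints at [-1.276, 0.379, 1.734, -0, 1.028, -0.033], TCP at [0.225, -0.663, 0.222] pointing down, gripper open.
Joint ranges: [-2.77, 2.77], [-0.74, 2.19], [0, 2.66], [-1.06, 4.2], [0.31, 2.87], [-3.08, 3.08]. Speed limits (rad/s): [1.89, 1.89, 2.39, 3.14, 3.14, 3.14].

INTERFACE

Orientations are given as a 3x3 rotation matrix whose columns are the frame's x, y, z axes.
In Python, from plant import manip, grab_frame, calibration gives the robot as it stands.
- The arm moves only by the tool arm_command, never from a script. Its argument "commands" is text: rows parted by semicolons, each of 5 numbers parted by spaces: the shift along the tool's x, y, z as a fraction of full scale, then the turn about the tool's z as a fraction of full scale, then the gripper's target within -1 to 1 (shut at 1, half-way at 0, fully open at -1). A call has exactly 10 rows; each row shifts and turns the commanded pose from where the row before left it, along the tool's axes as they then stand; what a row does not reach is not made up. Full scale, the value 1, is 0.25 m for a shift and 4 degrees for a turn. A row lasts 1/10 s, in which the tool goes at most 50 mm and 8.59 degrees, less where a joint would pass 70% of its speed; a pose out of reach is approached as far as the arm can. A call with a number of a shift or a turn outside -1 to 1 is refused whole. A call with a gripper value outside its range is refused whole. The fingers move at their own pace and stop on an object; "force" is the grip in N (left out, the last holds). Time passes only in rows, so rows that do not move let the fingers close, or fill a call up. It gives the time, the measured TCP pose, the force and the opening at its end, in the units of the state.
- manip.state(): the state, without advancing time (a new reading comes with each control period).
- grab_frame(name): name is "scene" or "top" or "wrist"; returns (picture, depth): 420x560x3 uint8, red, green, blue; 420x560 float32, m along the optical axis (not along the pixel's ray), 0 where there is no reading.
- calibration(name): a dict with "mtx" (3x3 intrinsics, pixels), "R" (3x3) and "t" (3): a world point X has camera coordinates R X + t. Camera axes: x right, y down, z forward; pixel columns grow to the right and rows downward; lengths in m; the calibration is good to about 2 mm. A picture is of the moment at which its call begins: read the wrist's pose just before it. calibration takes no time and is no camera call; for the wrist camera it gives the pose at the moment of the call.
- manip.job_done(): hands the job in, once; it reports no verdict.
The state is a dict: "clock": time; "joint_pos": joint angles; "dq": joint speeds; "effort": joint torques, N m; "eef_pos": TCP position; "eef_rot": TCP orientation; "wrist_force": force on the tool from outside, world axes, zero at the start; "moment": the same for the moment, N m; "opening": finger opening in m.
Only numpy, scipy, OpenCV 4.12 (cv2) and the standard library are available. Lean on these libraries where they do the work, as an engineer would, in place of code of your own. Each camera call takes 0.05 s, during which the arm holds its last target.

## Working session

There is one attempt and no reset: what is moved stays moved. The work goes in short steps, Python scripts to look and compute and a tool call to move; the robot and the scene stay as the last step left them, time stands still between calls to the robot, and variables do not carry over. Pictures are saved under pics/ and viewed, and the job is handed in when it is done.

Besides the shell and the picture viewer there is one more tool, called after "Call:" as name(argument=value, ...), one argument or row to a line, values as JSON. arm_command: Moves the arm, as the interface text tells. Shift numbers are shares of 0.25 m and turn numbers shares of 4 degrees, none past 1 either way. Its arguments: {"type":"object","properties":{"commands":{"type":"string"},"force":{"type":"number"}},"required":["commands"]}

```bash
ls; mkdir -p pics; python3 - <<'E'
from plant import manip, grab_frame, calibration
import cv2,numpy as np
s=manip.state(); print(s)
for n in ["scene","top","wrist"]:
    p,d=grab_frame(n); cv2.imwrite(f"pics/{n}0.png",p[:,:,::-1]); np.savez(f"pics/{n}0.npz",p=p,d=d)
    c=calibration(n); print(n,c["mtx"].tolist(),(-c["R"].T@c["t"]).round(3),c["R"].round(3).tolist())
E
```

```text
pics
{'clock': 0.0, 'joint_pos': array([-1.27630641e+00,  3.79423155e-01,  1.73479404e+00, -1.82949878e-05,
        1.02849992e+00, -3.33222503e-02]), 'dq': array([-3.87478394e-05, -8.76745333e-04, -3.38729663e-04,  1.04879603e-03,
       -1.44936609e-03,  7.83352388e-04]), 'effort': array([ 1.31750083e-03, -7.63724828e+01, -4.34363508e+01,  6.51258230e-02,
        4.24343138e-02, -8.98282792e-05]), 'eef_pos': array([ 0.2252409 , -0.66235063,  0.22127148]), 'eef_rot': array([[ 9.46745992e-01,  3.21981227e-01, -3.41372681e-04],
       [ 3.21981407e-01, -9.46745386e-01,  1.07150621e-03],
       [ 2.18118753e-05, -1.12435987e-03, -9.99999368e-01]]), 'wrist_force': array([-0.0349903 ,  0.093192  ,  0.08328128]), 'moment': array([ 0.02525069, -0.02850778, -0.00025885]), 'opening': 0.09115727560915106}
scene [[522.4885835642342, 0.0, 280.99862033350064], [0.0, 522.4885835642342, 208.34980274944573], [0.0, 0.0, 1.0]] [-0.207  1.027  1.261] [[-0.809, -0.587, -0.008], [-0.381, 0.535, -0.754], [0.447, -0.608, -0.657]]
top [[541.9660297346023, 0.0, 274.9911370877813], [0.0, 541.9660297346023, 203.45534832371564], [0.0, 0.0, 1.0]] [ 0.248 -0.034  1.911] [[-0.027, -1.0, -0.002], [-0.984, 0.027, -0.177], [0.177, -0.003, -0.984]]
wrist [[376.31373235100875, 0.0, 285.4379008941725], [0.0, 376.31373235100875, 211.69070319147198], [0.0, 0.0, 1.0]] [ 0.288 -0.64   0.384] [[0.322, -0.947, -0.001], [-0.918, -0.312, 0.243], [-0.23, -0.077, -0.97]]
```

View pics/scene0.png

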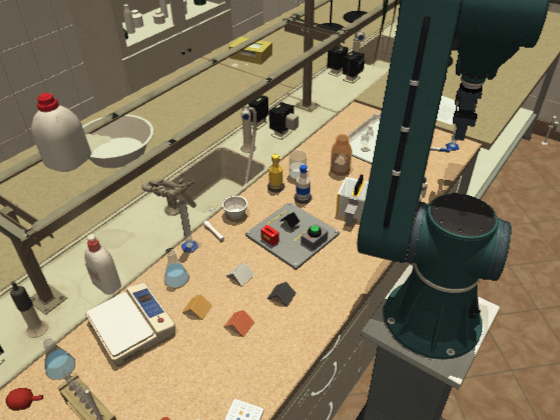

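View pics/top0.png

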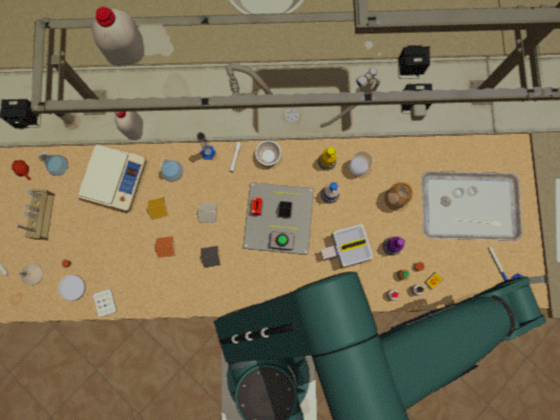

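View pics/wrist0.png

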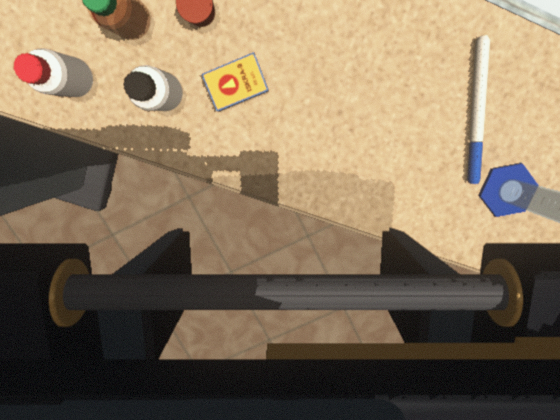

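```bash
cat > h.py <<'E'
from plant import manip, grab_frame, calibration
import cv2,numpy as np
np.set_printoptions(precision=4,suppress=True)
def cloud(d,c):
    v,u=np.mgrid[0:d.shape[0],0:d.shape[1]]
    K=c["mtx"];P=np.stack([(u-K[0,2])/K[0,0]*d,(v-K[1,2])/K[1,1]*d,d],-1)
    return (P-c["t"])@c["R"]
def ray(c,u,v,z):
    K=c["mtx"];r=np.array([(u-K[0,2])/K[0,0],(v-K[1,2])/K[1,1],1.])@c["R"]
    o=-c["R"].T@c["t"]; return o+r*(z-o[2])/r[2]
def proj(c,X):
    q=c["mtx"]@(c["R"]@np.asarray(X)+c["t"]); return q[:2]/q[2]
E
python3 - <<'E'
from h import *
t=np.load("pics/top0.npz");p=t['p'];d=t['d']
a=p[130:310,130:430];cv2.imwrite("pics/c1.png",cv2.resize(a[:,:,::-1],None,fx=2.6,fy=2.6,interpolation=cv2.INTER_CUBIC))
s=np.load("pics/scene0.npz")['p']
cv2.imwrite("pics/c2.png",cv2.resize(s[120:345,160:430][:,:,::-1],None,fx=2.6,fy=2.6,interpolation=cv2.INTER_CUBIC))
W=cloud(d,calibration("top"))
for (u,v) in [(157,208),(207,212),(165,246),(210,256),(256,207),(285,210),(282,240),(331,187),(330,153),(351,245),(359,163),(171,170),(390,195)]: 
    r=W[v-7:v+8,u-7:u+8].reshape(-1,3); print(u,v,W[v,u],"zmax",r[:,2].max())
E
```

```text
157 208 [0.5818 0.3775 0.0267] zmax 0.049004184599661146
207 212 [0.5622 0.2009 0.0287] zmax 1.9111953871899428
165 246 [0.4457 0.3465 0.0346] zmax 1.9111953871899428
210 256 [0.4072 0.1912 0.0294] zmax 1.9111953871899428
256 207 [0.5791 0.0288 0.0072] zmax 1.9111953871899428
285 210 [ 0.5582 -0.0733  0.05  ] zmax 0.06713272721426425
282 240 [ 0.452  -0.0596  0.0658] zmax 1.9111953871899428
331 187 [ 0.6163 -0.2271  0.1421] zmax 0.1555272995770958
330 153 [ 0.7339 -0.2292  0.1405] zmax 1.9111953871899428
351 245 [ 0.4217 -0.2848  0.1335] zmax 1.9111953871899428
359 163 [ 0.7236 -0.3428  0.0331] zmax 1.9111953871899428
171 170 [0.7075 0.3207 0.0698] zmax 1.9111953871899428
390 195 [ 0.5899 -0.4289  0.1097] zmax 0.15462937341291566
```

View pics/c1.png

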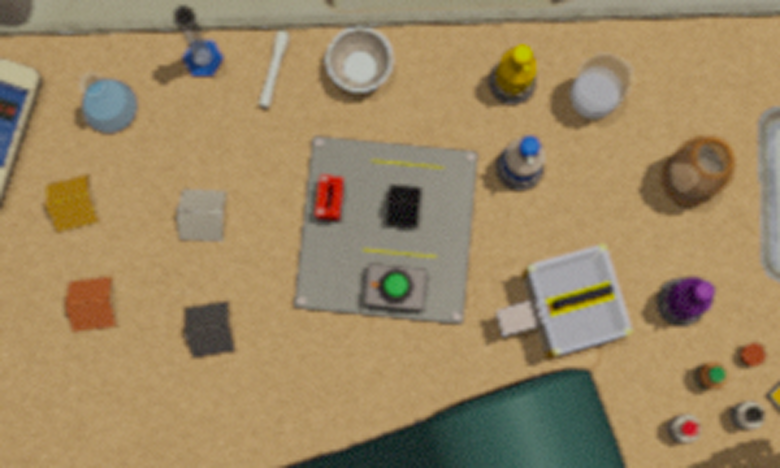

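View pics/c2.png

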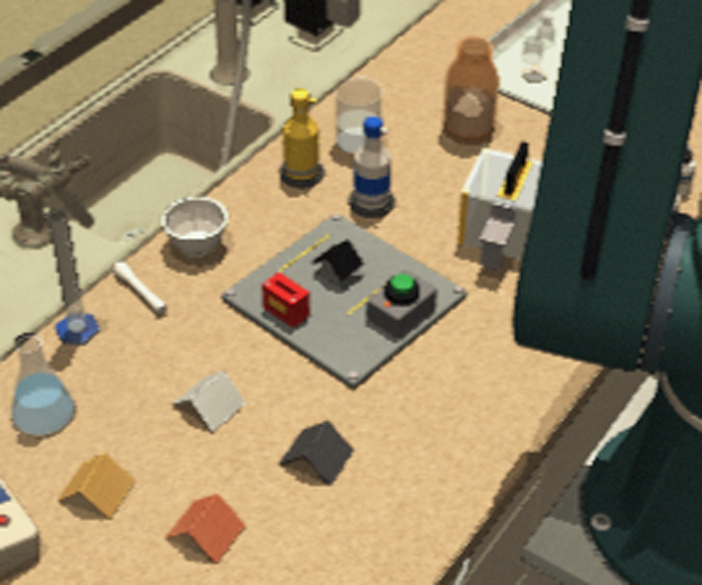

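Call:
arm_command(
  commands="0 0 -0.14 0.94 -1;0 0 -0.14 0.94 -1;0 0 -0.14 0.94 -1;0 0 -0.14 0.94 -1;0 0 -0.14 0.94 -1;0.11 -0.144 0 0 -1;0.11 -0.144 0 0 -1;0.11 -0.144 0 0 -1;0.11 -0.144 0 0 -1;0.11 -0.144 0 0 -1",
  force=20,
)

```text
clock: 1.15
eef_pos: [0.3636, -0.4811, 0.3968]
eef_rot: [[1.0, -0.001, -0.0], [-0.001, -1.0, 0.0], [-0.0, -0.0, -1.0]]
wrist_force: [0.5, -0.6, 0.2]
opening: 0.0914
```

Call:
arm_command(
  commands="0.11 -0.144 0 0 -1;0.11 -0.144 0 0 -1;0.11 -0.144 0 0 -1;0.11 -0.144 0 0 -1;0.11 -0.144 0 0 -1;0 -0.15 0 0 -1;0 -0.15 0 0 -1;0 -0.15 0 0 -1;0 -0.15 0 0 -1;0 0 0 0 -1",
)

```text
clock: 2.15
eef_pos: [0.5002, -0.1497, 0.3969]
eef_rot: [[1.0, 0.002, 0.0], [0.002, -1.0, 0.001], [0.0, -0.001, -1.0]]
wrist_force: [0.6, -0.2, 0.2]
opening: 0.0912
```

```bash
cat >> h.py <<'E'
def snap(name,tag):
    c=calibration(name); p,d=grab_frame(name)
    cv2.imwrite(f"pics/{tag}.png",p[:,:,::-1]); np.savez(f"pics/{tag}.npz",p=p,d=d,mtx=c["mtx"],R=c["R"],t=c["t"])
    return p,d,c
def load(tag):
    z=np.load(f"pics/{tag}.npz"); return z['p'],z['d'],dict(mtx=z['mtx'],R=z['R'],t=z['t'])
def go(x,y,z,yaw=None):
    s=manip.state();R=s["eef_rot"];psi=np.degrees(np.arctan2(R[1,0],R[0,0]))
    if yaw is None: yaw=psi
    e=np.array([x,y,z])-s["eef_pos"]; a=np.radians(yaw)
    Rt=np.array([[np.cos(a),np.sin(a),0],[np.sin(a),-np.cos(a),0],[0,0,-1]])
    print("t %.1f pos"%s["clock"],s["eef_pos"],"psi %.2f"%psi,"F",s["wrist_force"].round(1),"op %.4f"%s["opening"])
    print("turn units",round((psi-yaw)/4,3),"then shift units (in turned axes)",(Rt.T@e/0.25).round(4))
E
python3 - <<'E'
from h import *
go(0.5,-0.1,0.4,0); snap("wrist","w1")
E
```

```text
t 2.1 pos [ 0.5002 -0.1497  0.3969] psi 0.14 F [ 0.6 -0.2  0.2] op 0.0912
turn units 0.035 then shift units (in turned axes) [-0.001  -0.1989 -0.0122]
```

View pics/w1.png

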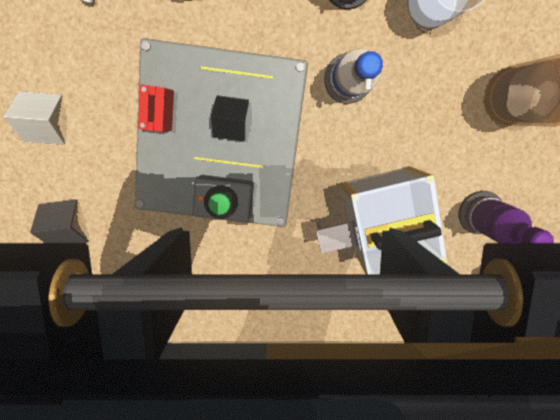

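```bash
python3 - <<'E'
from h import *
p,d,c=load("w1");W=cloud(d,c);hsv=cv2.cvtColor(p,cv2.COLOR_RGB2HSV)
H,S,V=hsv[...,0].astype(int),hsv[...,1],hsv[...,2]
ok=np.zeros(d.shape,bool);ok[:240]=True; ok&=d>0
def roi(u0,v0,u1,v1):
    m=np.zeros(d.shape,bool);m[v0:v1,u0:u1]=1;return m&ok
# worktop check
print("table z",np.median(W[roi(10,160,120,195)][:,2]))
pl=roi(120,30,320,235)&(np.abs(W[...,2]-0.012)<0.004)&(S<60)
m=pl.astype(np.uint8);m=cv2.morphologyEx(m,cv2.MORPH_OPEN,np.ones((3,3)))
n,l,st,_=cv2.connectedComponentsWithStats(m);k=1+st[1:,4].argmax();q=W[l==k]
print("plate z",np.median(q[:,2]),cv2.minAreaRect((q[:,:2]*1000).astype(np.float32)))
# seat cloud
se=roi(205,90,255,145)&(W[...,2]>0.03)
q=W[se];print("seat n",len(q),"z max",np.sort(q[:,2])[-20:].mean(),q.mean(0))
sv,su=np.where(se);print(su.min(),su.max(),sv.min(),sv.max())
print(cv2.minAreaRect((q[:,:2]*1000).astype(np.float32)))
A=np.c_[q[:,:2],np.ones(len(q))]
for sg in (1,-1):
    pass
# fit z = h - |n.(xy-c)|*1 with yaw
from scipy.optimize import least_squares
def f(x):
    a,cx,h=x; nn=np.array([np.cos(a),np.sin(a)]); return q[:,2]-(h-np.abs(q[:,:2]@nn-cx))
r=least_squares(f,[0,q[:,0].mean(),0.06],loss='soft_l1',f_scale=0.002);a=r.x[0];print("roof fit yaw deg",np.degrees(a),r.x,np.abs(r.fun).mean())
y=q[:,:2]@np.array([-np.sin(a),np.cos(a)]);print("along",np.percentile(y,[1,50,99]))
yc=(np.percentile(y,1)+np.percentile(y,99))/2
print("ridge mid",np.array([np.cos(a),np.sin(a)])*r.x[1]+yc*np.array([-np.sin(a),np.cos(a)]))
rd=roi(130,75,180,140)&((H<8)|(H>172))&(S>150)&(W[...,2]>0.05)
q=W[rd];print("switch top z",np.median(q[:,2]),cv2.minAreaRect((q[:,:2]*1000).astype(np.float32)))
g=roi(190,175,250,230)&(H>45)&(H<85)&(S>100)&(V>60)
q=W[g];zt=np.percentile(q[:,2],80);q=q[np.abs(q[:,2]-zt)<.004];print("button",len(q),zt,cv2.minEnclosingCircle((q[:,:2]*1000).astype(np.float32)),q.mean(0))
b=roi(340,40,400,100)&(H>100)&(H<130)&(S>150)&(W[...,2]>0.1)
q=W[b];zt=np.percentile(q[:,2],85);print("cap z",zt);q=q[np.abs(q[:,2]-zt)<.004];print(len(q),q.mean(0),cv2.minEnclosingCircle((q[:,:2]*1000).astype(np.float32)))
E
```

```text
table z -0.0005687954466339806
plate z 0.011419617849237652 ((538.2815551757812, -50.60478210449219), (228.84246826171875, 238.5428009033203), 82.87699127197266)
seat n 1412 z max 0.060253356913497015 [ 0.5664 -0.0744  0.0463]
211 248 95 140
((565.6849365234375, -74.11605834960938), (44.070796966552734, 55.944175720214844), 82.55427551269531)
roof fit yaw deg -7.053230174034036 [-0.1231  0.5705  0.0599] 0.0007158352463973449
along [-0.0258 -0.0043  0.0173]
ridge mid [ 0.5657 -0.0743]
switch top z 0.055157067066672054 ((577.8876953125, 24.82726287841797), (32.081180572509766, 55.210304260253906), 82.34858703613281)
button 363 0.07027839249355229 ((455.0475158691406, -60.25118637084961), 14.663719177246094) [ 0.4554 -0.0605  0.0694]
cap z 0.14779326719679514
341 [ 0.6207 -0.2352  0.1466] ((620.322509765625, -235.65109252929688), 12.279051780700684)
```

Call:
arm_command(
  commands="0 -0.14 0 0 -1;0 -0.14 0 0 -1;0 -0.14 0 0 -1;0 -0.14 0 0 -1;-0.02 -0.14 0 0 -1;-0.02 -0.14 0 0 -1;-0.03 -0.14 0 0 -1;-0.03 -0.14 0 0 -1;-0.02 -0.14 0 0 -1;0 -0.14 0 0 -1",
)

```text
clock: 3.2
eef_pos: [0.4706, 0.1978, 0.397]
eef_rot: [[1.0, -0.001, 0.0], [-0.001, -1.0, -0.0], [0.0, 0.0, -1.0]]
wrist_force: [0.8, -0.5, -0.3]
opening: 0.0917
```

Call:
arm_command(
  commands="0 -0.12 0 0 -1;0 -0.12 0 0 -1;-0.06 -0.06 0 0 -1;-0.06 0 0 0 -1;0 0 0 0 -1;0 0 0 0 -1;0 0 0 0 -1;0 0 0 0 -1;0 0 0 0 -1;0 0 0 0 -1",
)

```text
clock: 4.2
eef_pos: [0.4409, 0.272, 0.3969]
eef_rot: [[1.0, -0.001, -0.0], [-0.001, -1.0, -0.0], [-0.0, 0.0, -1.0]]
wrist_force: [-0.8, -0.1, -0.5]
opening: 0.0913
```

```bash
cat >> h.py <<'E'
from scipy.optimize import least_squares
def roof(p,d,c,box,kind,vmax=240):
    W=cloud(d,c);u0,v0,u1,v1=box
    m=np.zeros(d.shape,bool);m[v0:min(v1,vmax),u0:u1]=1
    m&=(d>0)&(W[...,2]>0.006)&(W[...,2]<0.09)
    n,l,st,_=cv2.connectedComponentsWithStats(m.astype(np.uint8),connectivity=4);k=1+st[1:,4].argmax();q=W[l==k]
    rect=cv2.minAreaRect((q[:,:2]*1000).astype(np.float32))
    best=None
    for a0 in np.radians([-60,-30,0,30,60,90]):
        nn=np.array([np.cos(a0),np.sin(a0)])
        def f(x):
            nn=np.array([np.cos(x[0]),np.sin(x[0])]); return q[:,2]-(x[2]-np.abs(q[:,:2]@nn-x[1]))
        r=least_squares(f,[a0,q[:,:2].mean(0)@nn,0.038],loss='soft_l1',f_scale=0.002)
        if best is None or r.cost<best.cost: best=r
    a=best.x[0];nn=np.array([np.cos(a),np.sin(a)]);tt=np.array([-np.sin(a),np.cos(a)])
    y=q[:,:2]@tt;lo,hi=np.percentile(y,[1,99]);mid=nn*best.x[1]+tt*(lo+hi)/2
    print(kind,"n",len(q),"rect",np.round(rect[0],1),np.round(rect[1],1),"| mid",mid.round(4),"yaw %.1f ridge z %.4f len %.4f res %.4f"%(np.degrees(a),best.x[2],hi-lo,np.abs(best.fun).mean()))
E
python3 - <<'E'
from h import *
go(0.45,0.25,0.4,0); snap("wrist","w2")
E
```

```text
t 4.2 pos [0.4409 0.272  0.3969] psi -0.04 F [-0.8 -0.1 -0.5] op 0.0913
turn units -0.01 then shift units (in turned axes) [ 0.0365  0.088  -0.0124]
```

View pics/w2.png

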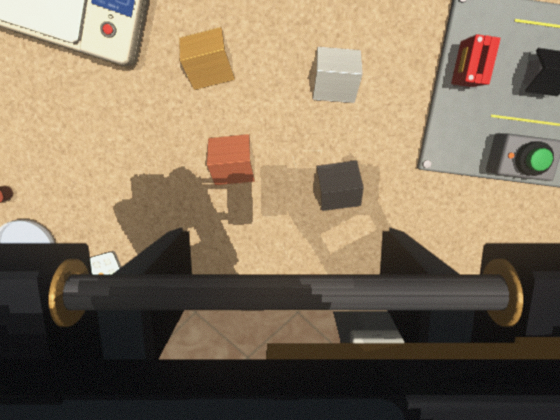

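```bash
python3 - <<'E'
from h import *
p,d,c=load("w2")
roof(p,d,c,(165,15,255,100),"brass")
roof(p,d,c,(300,35,375,115),"alu")
roof(p,d,c,(195,120,268,200),"copper")
roof(p,d,c,(300,145,375,225),"dark")
E
```

```text
brass n 2190 rect [586.6 380.8] [64.4 60.1] | mid [0.5869 0.3805] yaw 13.2 ridge z 0.0374 len 0.0588 res 0.0008
alu n 2131 rect [565.2 201.7] [60.2 65.2] | mid [0.5653 0.2019] yaw -4.4 ridge z 0.0375 len 0.0589 res 0.0008
copper n 1825 rect [447.8 352.1] [65.2 60.1] | mid [0.4473 0.3519] yaw 5.5 ridge z 0.0376 len 0.0591 res 0.0008
dark n 1737 rect [408.6 192.4] [66.2 60.1] | mid [0.4085 0.1927] yaw 7.6 ridge z 0.0377 len 0.0589 res 0.0008
```

```bash
python3 - <<'E'
from h import *
go(0.5653,0.2019,0.1,-4.4)
E
```

```text
t 4.2 pos [0.4408 0.2721 0.3969] psi -0.03 F [0.6 0.8 0.6] op 0.0911
turn units 1.092 then shift units (in turned axes) [0.5181 0.2416 1.1877]
```

Call:
arm_command(
  commands="0 0 0.1 0.546 -1;0 0 0.1 0.546 -1;0.1 0.048 0.12 0 -1;0.1 0.048 0.12 0 -1;0.1 0.048 0.12 0 -1;0.1 0.048 0.12 0 -1;0.1 0.048 0.12 0 -1;0.018 0.0016 0.14 0 -1;0 0 0.12 0 -1;0 0 0.12 0 -1",
)

```text
clock: 5.25
eef_pos: [0.5653, 0.2018, 0.1005]
eef_rot: [[0.997, -0.077, -0.0], [-0.077, -0.997, -0.0], [-0.0, 0.0, -1.0]]
wrist_force: [1.3, 0.4, -0.1]
opening: 0.0908
```

```bash
python3 - <<'E'
from h import *
go(0.5653,0.2019,0.026,-4.4); p,d,c=snap("wrist","w3")
print(proj(c,[0.5653,0.2019,0.038]))
E
```

```text
t 5.2 pos [0.5653 0.2018 0.1005] psi -4.41 F [ 1.3  0.4 -0.1] op 0.0908
turn units -0.002 then shift units (in turned axes) [-0.0001 -0.0004  0.2979]
[285.7689 227.7149]
```

View pics/w3.png

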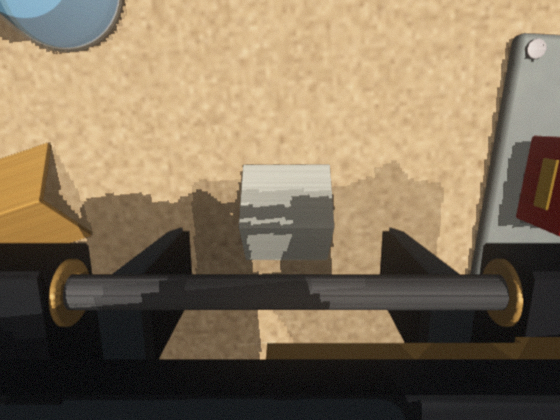

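Call:
arm_command(
  commands="0 0 0.1 0 -1;0 0 0.1 0 -1;0 0 0.06 0 -1;0 0 0.038 0 -1;0 0 0 0 1;0 0 0 0 1;0 0 0 0 1;0 0 0 0 1;0 0 0 0 1;0 0 0 0 1",
  force=20,
)

```text
clock: 6.3
eef_pos: [0.5656, 0.2023, 0.0281]
eef_rot: [[0.997, -0.077, 0.001], [-0.077, -0.997, 0.0], [0.001, -0.0, -1.0]]
wrist_force: [-0.7, 0.1, 8.2]
opening: 0.0601
```

Call:
arm_command(
  commands="0 0 -0.1 0 1;0 0 -0.1 0 1;0 0 -0.12 0 1;0 0 -0.12 0 1;0 0 -0.12 0.34 1;0 0 0 0.34 1;0 0 0 0 1;0 0 0 0 1;0 0 0 0 1;0 0 0 0 1",
)

```text
clock: 7.3
eef_pos: [0.5647, 0.2019, 0.1665]
eef_rot: [[0.992, -0.123, -0.001], [-0.123, -0.992, -0.0], [-0.001, 0.001, -1.0]]
wrist_force: [-0.0, -0.4, -1.1]
opening: 0.0594
```

```bash
python3 - <<'E'
from h import *
go(0.5657,-0.0742,0.10,-7.1)
E
```

```text
t 7.3 pos [0.5647 0.2019 0.1665] psi -7.09 F [-0.  -0.4 -1.1] op 0.0594
turn units 0.003 then shift units (in turned axes) [0.1403 1.0956 0.2659]
```

Call:
arm_command(
  commands="0 0.13 0 0 1;0 0.15 0 0 1;0.02 0.15 0 0 1;0.02 0.15 0 0 1;0.03 0.15 0 0 1;0.03 0.15 0 0 1;0.02 0.13 0.05 0 1;0.02 0.0856 0.08 0 1;0 0 0.08 0 1;0 0 0.056 0 1",
)

```text
clock: 8.3
eef_pos: [0.5653, -0.0746, 0.0993]
eef_rot: [[0.992, -0.125, -0.002], [-0.125, -0.992, 0.0], [-0.002, -0.0, -1.0]]
wrist_force: [-0.4, 0.9, -0.8]
opening: 0.0595
```

```bash
python3 - <<'E'
from h import *
go(0.5657,-0.0742,0.06,-7.1); p,d,c=snap("wrist","w4")
roof(p,d,c,(180,130,390,275),"held",268)
E
```

```text
t 8.3 pos [ 0.5653 -0.0746  0.0993] psi -7.17 F [-0.4  0.9 -0.8] op 0.0595
turn units -0.017 then shift units (in turned axes) [ 0.0012 -0.0018  0.1571]
held n 20406 rect [582.5 -75.3] [147.3  84.1] | mid [ 0.5886 -0.0765] yaw -7.1 ridge z 0.0353 len 0.1400 res 0.0197
```

View pics/w4.png

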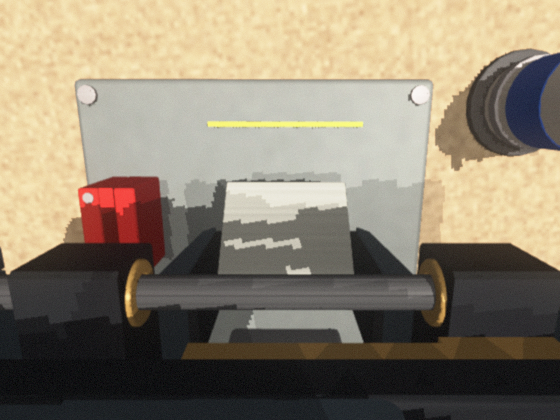

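Call:
arm_command(
  commands="0.001 -0.001 0.05 0 1;0 0 0.05 0 1;0 0 0.03 0 1;0 0 0.02 0 1;0 0 0.01 0 1;0 0 0 0 1;0 0 0 0 1;0 0 0 0 1;0 0 0 0 1;0 0 0 0 1",
)

```text
clock: 9.35
eef_pos: [0.5664, -0.0739, 0.0611]
eef_rot: [[0.992, -0.124, 0.0], [-0.124, -0.992, -0.0], [0.0, -0.0, -1.0]]
wrist_force: [0.0, -0.0, -1.1]
opening: 0.0599
```

Call:
arm_command(
  commands="0 0 0.006 0 1;0 0 0.006 0 1;0 0 0.006 0 1;0 0 0 0 1;0 0 0 0 1;0 0 0 0 1;0 0 0 0 1;0 0 0 0 1;0 0 0 0 1;0 0 0 0 1",
)

```text
clock: 10.35
eef_pos: [0.5662, -0.0738, 0.0565]
eef_rot: [[0.992, -0.124, -0.0], [-0.124, -0.992, 0.0], [-0.0, -0.0, -1.0]]
wrist_force: [-3.1, 0.4, 4.8]
opening: 0.0597
```

Call:
arm_command(
  commands="0 0 0 0 0;0 0 0 0 -1;0 0 0 0 -1;0 0 0 0 -1;0 0 0 0 -1;0 0 -0.04 0 -1;0 0 -0.1 0 -1;0 0 -0.16 0 -1;0 0 -0.16 0 -1;0 0 -0.16 0 -1",
)

```text
clock: 11.35
eef_pos: [0.5661, -0.0738, 0.2137]
eef_rot: [[0.992, -0.124, 0.0], [-0.124, -0.992, -0.0], [0.0, 0.0, -1.0]]
wrist_force: [-0.1, 0.3, 0.7]
opening: 0.0912
```

```bash
python3 - <<'E'
from h import *
go(0.4473,0.3519,0.25,5.5); p,d,c=snap("wrist","w5")
c2=proj(c,[0.5657,-0.0742,0.066]);print(c2)
E
```

```text
t 11.3 pos [ 0.5661 -0.0738  0.2137] psi -7.11 F [-0.1  0.3  0.7] op 0.0912
turn units -3.152 then shift units (in turned axes) [-0.3097 -1.7406 -0.145 ]
[286.2316 199.2661]
```

View pics/w5.png

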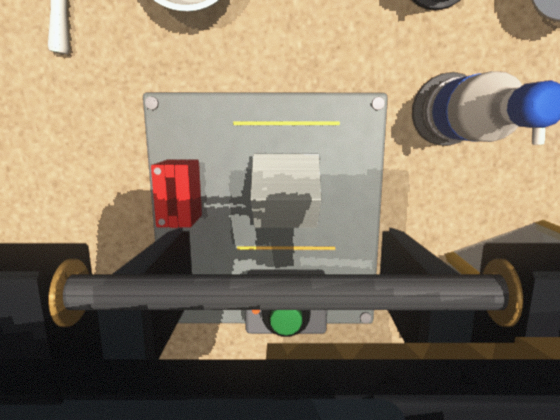

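```bash
cat >> h.py <<'E'
SEAT=np.array([0.5657,-0.0742]);SY=np.radians(-7.1)
def stack(p,d,c):
    """roof on seat: depth points near the seat, z over 0.03"""
    W=cloud(d,c);e=W[...,:2]-SEAT;x=e@np.array([np.cos(SY),np.sin(SY)]);y=e@np.array([-np.sin(SY),np.cos(SY)])
    m=(np.abs(x)<.05)&(np.abs(y)<.05)&(W[...,2]>.035)&(W[...,2]<.1)&(d>0);m[262:]=0
    q=np.c_[x[m],y[m],W[...,2][m]]
    def f(v): return q[:,2]-(v[2]-np.abs((q[:,0]-v[1])*np.cos(v[0])+q[:,1]*np.sin(v[0])))
    r=least_squares(f,[0,0,.065],loss='soft_l1',f_scale=.002)
    top=q[q[:,2]>np.percentile(q[:,2],60)]
    print("stack n",m.sum(),"yaw err deg %.2f x %.4f ridge z %.4f res %.4f"%(np.degrees(r.x[0]),r.x[1],r.x[2],np.abs(r.fun).mean()),"y ext",np.percentile(top[:,1],[1,99]),"x ext",np.percentile(q[:,0],[1,99]))
E
python3 - <<'E'
from h import *
stack(*load("w5")); stack(*load("w1"))
E
```

```text
stack n 4423 yaw err deg -0.13 x 0.0002 ridge z 0.0657 res 0.0006 y ext [-0.0286  0.0299] x ext [-0.0294  0.0305]
stack n 1269 yaw err deg 0.11 x 0.0000 ridge z 0.0599 res 0.0007 y ext [-0.0216  0.0215] x ext [-0.0244  0.0248]
```

```bash
python3 - <<'E'
from h import *
go(0.4085,0.1927,0.17,7.6)
E
```

```text
t 11.4 pos [ 0.5691 -0.0743  0.2203] psi -7.10 F [ 6.1 -0.2  8.9] op 0.0912
turn units -3.676 then shift units (in turned axes) [-0.4955 -1.1436  0.201 ]
```

```bash
python3 - <<'E'
from h import *
go(0.4085,0.1927,0.17,7.6)
go(0.4085,0.1927,0.17,7.6)
E
```

```text
t 11.4 pos [ 0.5691 -0.0743  0.2203] psi -7.10 F [ 6.1 -0.2  8.9] op 0.0912
turn units -3.676 then shift units (in turned axes) [-0.4955 -1.1436  0.201 ]
t 11.4 pos [ 0.5691 -0.0743  0.2203] psi -7.10 F [ 6.1 -0.2  8.9] op 0.0912
turn units -3.676 then shift units (in turned axes) [-0.4955 -1.1436  0.201 ]
```

Call:
arm_command(
  commands="0 0 0 -0.92 -1;0 0 0 -0.92 -1;0 0 0 -0.92 -1;0 0 0 -0.92 -1;0 0 0 0 -1;0 0 0 0 -1;0 0 0 0 -1;0 0 0 0 -1;0 0 0 0 -1;0 0 0 0 -1",
)

```text
clock: 12.4
eef_pos: [0.5663, -0.0739, 0.2114]
eef_rot: [[0.991, 0.132, -0.0], [0.132, -0.991, 0.0], [-0.0, -0.0, -1.0]]
wrist_force: [0.2, -0.8, 0.1]
opening: 0.0912
```

```bash
python3 - <<'E'
from h import *
go(0.4085,0.1927,0.17,7.6); snap("scene","s1")
E
```

```text
t 12.4 pos [ 0.5663 -0.0739  0.2114] psi 7.60 F [ 0.2 -0.8  0.1] op 0.0912
turn units -0.001 then shift units (in turned axes) [-0.4846 -1.1404  0.1657]
```

View pics/s1.png

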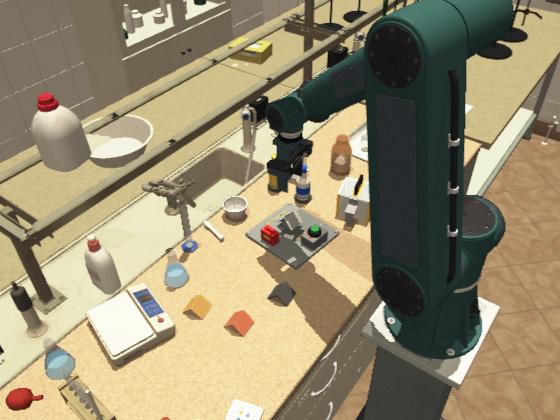

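Call:
arm_command(
  commands="-0.04 -0.1 0 0 -1;-0.06 -0.15 0 0 -1;-0.06 -0.15 0 0 -1;-0.06 -0.15 0 0 -1;-0.07 -0.15 0.02 0 -1;-0.07 -0.15 0.03 0 -1;-0.07 -0.15 0.04 0 -1;-0.04 -0.1 0.04 0 -1;-0.0146 -0.0404 0.0357 0 -1;0 0 0 0 -1",
)

```text
clock: 13.45
eef_pos: [0.4077, 0.1931, 0.1691]
eef_rot: [[0.991, 0.134, -0.001], [0.134, -0.991, -0.001], [-0.002, 0.0, -1.0]]
wrist_force: [0.1, -0.9, 0.3]
opening: 0.0912
```

```bash
python3 - <<'E'
from h import *
go(0.4085,0.1927,0.03,7.6); p,d,c=snap("wrist","w6");print(proj(c,[0.4085,0.1927,0.037]))
roof(p,d,c,(220,140,350,270),"dark",262)
E
```

```text
t 13.4 pos [0.4077 0.1931 0.1691] psi 7.72 F [ 0.1 -0.9  0.3] op 0.0912
turn units 0.03 then shift units (in turned axes) [0.0031 0.002  0.5564]
[286.7936 201.9278]
dark n 5018 rect [408.9 192.5] [64.7 60.1] | mid [0.4087 0.1925] yaw 7.7 ridge z 0.0377 len 0.0586 res 0.0006
```

View pics/w6.png

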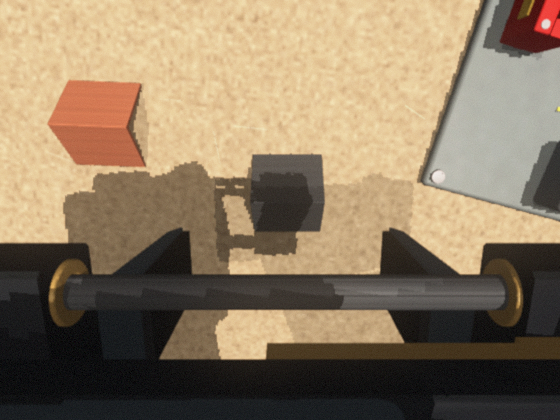

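Call:
arm_command(
  commands="0.003 0.002 0.12 0 -1;0 0 0.14 0 -1;0 0 0.14 0 -1;0 0 0.1 0 -1;0 0 0.056 0 -1;0 0 0 0 -1;0 0 0 0 1;0 0 0 0 1;0 0 0 0 1;0 0 0 0 1",
)

```text
clock: 14.5
eef_pos: [0.4097, 0.1924, 0.0317]
eef_rot: [[0.991, 0.132, 0.001], [0.132, -0.991, 0.0], [0.001, -0.0, -1.0]]
wrist_force: [-0.5, -0.2, 0.5]
opening: 0.062
```

Call:
arm_command(
  commands="0 0 0 0 1;0 0 0 0 1;0 0 -0.06 0 1;0 0 -0.12 0 1;0 0 -0.12 0 1;0 0 -0.12 0.92 1;0 0 -0.12 0.92 1;0 0 0 0.92 1;0 0 0 0.92 1;0 0 0 0 1",
)

```text
clock: 15.5
eef_pos: [0.4091, 0.1923, 0.1662]
eef_rot: [[0.992, -0.125, 0.0], [-0.125, -0.992, 0.0], [0.0, -0.0, -1.0]]
wrist_force: [-0.8, 0.5, -0.4]
opening: 0.0598
```

```bash
python3 - <<'E'
from h import *
go(0.5657,-0.0742,0.10,-7.1)
E
```

```text
t 15.5 pos [0.4091 0.1923 0.1662] psi -7.15 F [-0.8  0.5 -0.4] op 0.0598
turn units -0.014 then shift units (in turned axes) [0.7532 0.9804 0.2649]
```

Call:
arm_command(
  commands="0.07 0.09 0 0 1;0.1 0.13 0 0 1;0.1 0.13 0 0 1;0.1 0.13 0 0 1;0.1 0.13 0 0 1;0.1 0.13 0 0 1;0.1 0.13 0 0 1;0.06 0.08 0.06 0 1;0.0232 0.0304 0.12 0 1;0 0 0.06 0 1",
)

```text
clock: 16.5
eef_pos: [0.5651, -0.0751, 0.1038]
eef_rot: [[0.992, -0.123, -0.002], [-0.123, -0.992, 0.0], [-0.002, -0.0, -1.0]]
wrist_force: [-0.4, 0.3, -1.7]
opening: 0.0598
```

```bash
python3 - <<'E'
from h import *
go(0.5657,-0.0740,0.07,-7.1)
E
```

```text
t 16.5 pos [ 0.5651 -0.0751  0.1038] psi -7.09 F [-0.4  0.3 -1.7] op 0.0598
turn units 0.003 then shift units (in turned axes) [ 0.0017 -0.0046  0.1351]
```

Call:
arm_command(
  commands="0.0 -0.002 0.04 0 1;0 0 0.04 0 1;0 0 0.03 0 1;0 0 0.02 0 1;0 0 0 0 1;0 0 0 0 1;0 0 0 0 1;0 0 0 0 1;0 0 0 0 1;0 0 0 0 1",
)

```text
clock: 17.5
eef_pos: [0.5659, -0.0737, 0.0736]
eef_rot: [[0.992, -0.124, 0.0], [-0.124, -0.992, -0.0], [0.0, -0.0, -1.0]]
wrist_force: [0.3, 0.2, -0.6]
opening: 0.0598
```

Call:
arm_command(
  commands="0 0 0.006 0 1;0 0 0.006 0 1;0 0 0.004 0 1;0 0 0.004 0 1;0 0 0 0 1;0 0 0 0 1;0 0 0 0 1;0 0 0 0 1;0 0 0 0 1;0 0 0 0 1",
)

```text
clock: 18.5
eef_pos: [0.566, -0.0737, 0.0686]
eef_rot: [[0.992, -0.124, 0.0], [-0.124, -0.992, 0.0], [0.0, -0.0, -1.0]]
wrist_force: [2.1, 4.6, 1.9]
opening: 0.0598
```

Call:
arm_command(
  commands="0 0 0.004 0 1;0 0 0.004 0 1;0 0 0.004 0 1;0 0 0 0 1;0 0 0 0 1;0 0 0 0 1;0 0 0 0 1;0 0 0 0 1;0 0 0 0 1;0 0 0 0 1",
)

```text
clock: 19.5
eef_pos: [0.5662, -0.0737, 0.066]
eef_rot: [[0.992, -0.124, 0.001], [-0.124, -0.992, 0.0], [0.001, -0.0, -1.0]]
wrist_force: [0.2, 4.3, 10.3]
opening: 0.0598
```

Call:
arm_command(
  commands="0 0 -0.004 0 0.2;0 0 0 0 -1;0 0 0 0 -1;0 0 0 0 -1;0 0 -0.04 0 -1;0 0 -0.12 0 -1;0 0 -0.16 0 -1;0 0 -0.16 0 -1;0 0 -0.1 0 -1;0 0 0 0 -1",
)

```text
clock: 20.5
eef_pos: [0.5677, -0.0741, 0.216]
eef_rot: [[0.992, -0.124, 0.006], [-0.124, -0.992, -0.001], [0.006, 0.0, -1.0]]
wrist_force: [0.2, -0.2, 0.1]
opening: 0.0913
```

```bash
python3 - <<'E'
from h import *
p,d,c=snap("wrist","w7"); stack(p,d,c);go(0.4473,0.3519,0.17,5.5)
cv2.imwrite("pics/w7c.png",cv2.resize(p[130:250,200:380,::-1],None,fx=4,fy=4))
snap("scene","s2")
E
```

```text
stack n 5034 yaw err deg -0.14 x 0.0002 ridge z 0.0714 res 0.0006 y ext [-0.0287  0.0299] x ext [-0.0333  0.0348]
t 20.6 pos [ 0.5667 -0.0739  0.2137] psi -7.11 F [ 0.4  0.2 -1.2] op 0.0915
turn units -3.152 then shift units (in turned axes) [-0.3121 -1.7411  0.1748]
```

View pics/w7c.png

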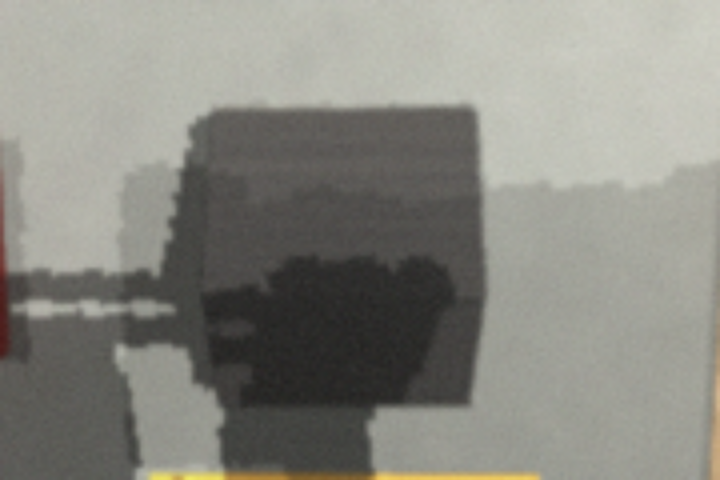

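View pics/s2.png

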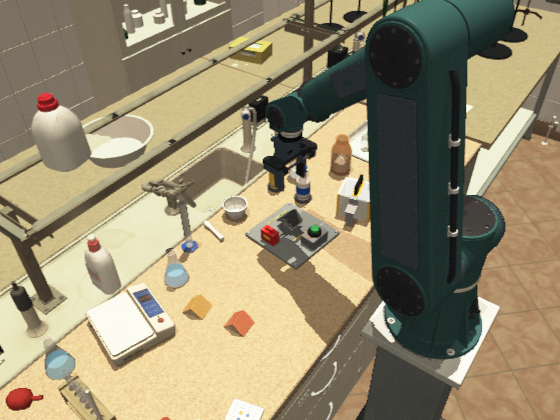

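Call:
arm_command(
  commands="0 0 0 -0.788 -1;0 0 0 -0.788 -1;0 0 0 -0.788 -1;0 0 0 -0.788 -1;-0.02 -0.1 0 0 -1;-0.02 -0.16 0 0 -1;-0.03 -0.17 0 0 -1;-0.03 -0.17 0 0 -1;-0.03 -0.17 0 0 -1;-0.03 -0.17 0 0 -1",
)

```text
clock: 21.6
eef_pos: [0.502, 0.1577, 0.2102]
eef_rot: [[0.995, 0.096, -0.002], [0.096, -0.995, -0.001], [-0.002, 0.0, -1.0]]
wrist_force: [1.7, -1.1, 0.5]
opening: 0.0908
```

Call:
arm_command(
  commands="-0.03 -0.17 0 0 -1;-0.03 -0.17 0 0 -1;-0.03 -0.17 0.03 0 -1;-0.03 -0.15 0.05 0 -1;-0.022 -0.1 0.05 0 -1;-0.01 -0.041 0.045 0 -1;0 0 0 0 -1;0 0 0 0 -1;0 0 0 0 -1;0 0 0 0 -1",
)

```text
clock: 22.6
eef_pos: [0.4471, 0.3513, 0.1683]
eef_rot: [[0.996, 0.095, 0.001], [0.095, -0.996, 0.0], [0.001, -0.0, -1.0]]
wrist_force: [-0.1, 0.2, -0.5]
opening: 0.0913
```

```bash
python3 - <<'E'
from h import *
p,d,c=snap("wrist","w8");print(proj(c,[0.4473,0.3519,0.037]))
roof(p,d,c,(220,120,350,270),"copper",262)
go(0.4473,0.3519,0.03,5.5)
E
```

```text
[285.511 203.092]
copper n 5044 rect [447.3 352.2] [65.5 60. ] | mid [0.4475 0.3522] yaw 5.4 ridge z 0.0377 len 0.0586 res 0.0006
t 22.6 pos [0.447  0.3514 0.1683] psi 5.44 F [ 0.3 -0.1 -0. ] op 0.0912
turn units -0.015 then shift units (in turned axes) [ 0.0012 -0.0018  0.5532]
```

View pics/w8.png

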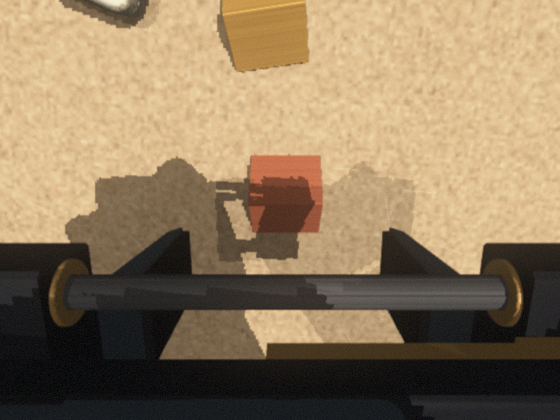

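Call:
arm_command(
  commands="0.001 -0.003 0.12 0 -1;0 0 0.14 0 -1;0 0 0.14 0 -1;0 0 0.1 0 -1;0 0 0.053 0 -1;0 0 0 0 -1;0 0 0 0 1;0 0 0 0 1;0 0 0 0 1;0 0 0 0 1",
)

```text
clock: 23.65
eef_pos: [0.447, 0.3531, 0.0303]
eef_rot: [[0.995, 0.096, 0.001], [0.096, -0.995, 0.001], [0.001, -0.001, -1.0]]
wrist_force: [-0.0, -0.4, -0.1]
opening: 0.0621
```

Call:
arm_command(
  commands="0 0 0 0 1;0 0 0 0 1;0 0 -0.06 0 1;0 0 -0.12 0 1;0 0 -0.12 0 1;0 0 -0.12 0.785 1;0 0 -0.12 0.785 1;0 0 0 0.785 1;0 0 0 0.785 1;0 0 0 0 1",
)

```text
clock: 24.65
eef_pos: [0.4466, 0.3528, 0.1656]
eef_rot: [[0.992, -0.124, 0.001], [-0.124, -0.992, 0.0], [0.001, -0.001, -1.0]]
wrist_force: [0.1, -0.6, -0.5]
opening: 0.0595
```

```bash
python3 - <<'E'
from h import *
go(0.5660,-0.0739,0.1,-7.1)
E
```

```text
t 24.6 pos [0.4466 0.3528 0.1656] psi -7.11 F [ 0.1 -0.6 -0.5] op 0.0595
turn units -0.003 then shift units (in turned axes) [0.6847 1.6346 0.2622]
```

Call:
arm_command(
  commands="0.03 0.08 0 0 1;0.06 0.14 0 0 1;0.07 0.17 0 0 1;0.07 0.17 0 0 1;0.07 0.17 0 0 1;0.07 0.17 0 0 1;0.07 0.17 0 0 1;0.07 0.17 0 0 1;0.07 0.17 0 0 1;0.06 0.14 0 0 1",
)

```text
clock: 25.65
eef_pos: [0.558, -0.0537, 0.1649]
eef_rot: [[0.993, -0.122, 0.0], [-0.122, -0.993, -0.0], [0.0, 0.0, -1.0]]
wrist_force: [0.2, 0.0, -0.8]
opening: 0.0594
```

Call:
arm_command(
  commands="0.03 0.06 0.03 0 1;0.015 0.0246 0.08 0 1;0 0 0.1 0 1;0 0 0.05 0 1;0 0 0.04 0 1;0 0 0.04 0 1;0 0 0 0 1;0 0 0 0 1;0 0 0 0 1;0 0 0 0 1",
)

```text
clock: 26.65
eef_pos: [0.5667, -0.0738, 0.0801]
eef_rot: [[0.992, -0.123, 0.001], [-0.123, -0.992, -0.0], [0.001, 0.0, -1.0]]
wrist_force: [-0.4, 0.1, -1.0]
opening: 0.06
```

```bash
python3 - <<'E'
from h import *
go(0.5660,-0.0739,0.072,-7.1)
E
```

```text
t 26.6 pos [ 0.5667 -0.0738  0.0801] psi -7.05 F [-0.4  0.1 -1. ] op 0.0600
turn units 0.012 then shift units (in turned axes) [-0.0027  0.0008  0.0324]
```

Call:
arm_command(
  commands="-0.002 0 0.01 0 1;0 0 0.008 0 1;0 0 0.006 0 1;0 0 0.006 0 1;0 0 0.004 0 1;0 0 0 0 1;0 0 0 0 1;0 0 0 0 1;0 0 0 0 1;0 0 0 0 1",
)

```text
clock: 27.65
eef_pos: [0.5665, -0.0738, 0.0714]
eef_rot: [[0.992, -0.123, 0.001], [-0.123, -0.992, -0.0], [0.001, 0.0, -1.0]]
wrist_force: [0.1, 1.1, 5.1]
opening: 0.0598
```

Call:
arm_command(
  commands="0 0 0 0 0.2;0 0 0 0 -1;0 0 0 0 -1;0 0 0 0 -1;0 0 -0.04 0 -1;0 0 -0.12 0 -1;0 0 -0.16 0 -1;0 0 -0.12 0 -1;0 0 -0.06 0 -1;0 0 0 0 -1",
)

```text
clock: 28.65
eef_pos: [0.5669, -0.0739, 0.1981]
eef_rot: [[0.992, -0.123, 0.004], [-0.123, -0.992, -0.001], [0.004, 0.0, -1.0]]
wrist_force: [1.0, 0.5, -0.1]
opening: 0.091
```

```bash
python3 - <<'E'
from h import *
p,d,c=snap("wrist","w9"); stack(p,d,c);go(0.5869,0.3805,0.17,13.2)
snap("top","t1")
E
```

```text
stack n 5869 yaw err deg -0.05 x 0.0002 ridge z 0.0770 res 0.0006 y ext [-0.0286  0.0299] x ext [-0.0343  0.035 ]
t 28.7 pos [ 0.566  -0.0737  0.1962] psi -7.06 F [-0.4  0.1 -0.4] op 0.0910
turn units -5.065 then shift units (in turned axes) [ 0.4963 -1.7499  0.105 ]
```

View pics/w9.png

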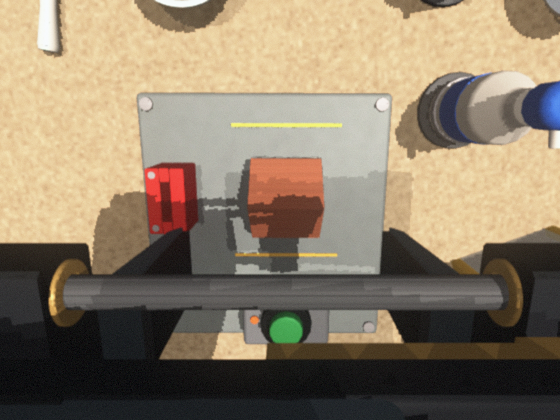

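Call:
arm_command(
  commands="0 0 0 -0.844 -1;0 0 0 -0.844 -1;0 0 0 -0.844 -1;0 0 0 -0.844 -1;0 0 0 -0.844 -1;0 0 0 -0.845 -1;0.03 -0.1 0 0 -1;0.05 -0.17 0 0 -1;0.05 -0.17 0 0 -1;0.05 -0.17 0 0 -1",
)

```text
clock: 29.75
eef_pos: [0.5738, 0.0864, 0.1939]
eef_rot: [[0.974, 0.228, -0.003], [0.228, -0.974, -0.0], [-0.003, -0.0, -1.0]]
wrist_force: [0.4, -0.8, -0.5]
opening: 0.0912
```

Call:
arm_command(
  commands="0.05 -0.17 0 0 -1;0.05 -0.17 0 0 -1;0.05 -0.17 0 0 -1;0.05 -0.17 0 0 -1;0.05 -0.17 0.03 0 -1;0.04 -0.16 0.04 0 -1;0.016 -0.09 0.035 0 -1;0.01 -0.04 0 0 -1;0 0 0 0 -1;0 0 0 0 -1",
)

```text
clock: 30.75
eef_pos: [0.5868, 0.3793, 0.1697]
eef_rot: [[0.974, 0.228, -0.0], [0.228, -0.974, -0.0], [-0.0, 0.0, -1.0]]
wrist_force: [-0.9, -0.3, 0.2]
opening: 0.091
```

```bash
python3 - <<'E'
from h import *
p,d,c=snap("wrist","w10");print(proj(c,[0.5869,0.3805,0.037]))
roof(p,d,c,(220,120,350,270),"brass",262)
go(0.5869,0.3805,0.03,13.2)
E
```

```text
[284.9486 202.5217]
brass n 5004 rect [587.2 381.1] [65.6 60.2] | mid [0.5871 0.381 ] yaw 13.4 ridge z 0.0377 len 0.0586 res 0.0006
t 30.8 pos [0.587  0.3792 0.17  ] psi 13.14 F [-0.1  0.1  0.1] op 0.0912
turn units -0.014 then shift units (in turned axes) [ 0.0009 -0.0053  0.56  ]
```

View pics/w10.png

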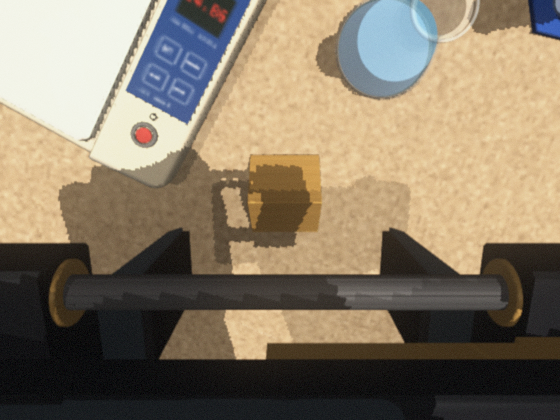

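Call:
arm_command(
  commands="0.001 -0.006 0.12 0 -1;0 0 0.14 0 -1;0 0 0.14 0 -1;0 0 0.1 0 -1;0 0 0.06 0 -1;0 0 0 0 -1;0 0 0 0 1;0 0 0 0 1;0 0 0 0 1;0 0 0 0 1",
)

```text
clock: 31.8
eef_pos: [0.587, 0.3823, 0.0307]
eef_rot: [[0.974, 0.228, 0.001], [0.228, -0.974, 0.001], [0.001, -0.0, -1.0]]
wrist_force: [0.1, -0.8, -0.0]
opening: 0.0623
```

Call:
arm_command(
  commands="0 0 0 0 1;0 0 0 0 1;0 0 -0.06 0 1;0 0 -0.14 0 1;0 0 -0.14 0.844 1;0 0 -0.14 0.844 1;0 0 -0.1 0.844 1;0 0 0 0.844 1;0 0 0 0.844 1;0 0 0 0.84 1",
)

```text
clock: 32.8
eef_pos: [0.5865, 0.3821, 0.176]
eef_rot: [[0.992, -0.125, 0.001], [-0.125, -0.992, 0.0], [0.001, -0.0, -1.0]]
wrist_force: [1.1, 0.8, -0.4]
opening: 0.0595
```

```bash
python3 - <<'E'
from h import *
go(0.5660,-0.0739,0.1,-7.1)
E
```

```text
t 32.8 pos [0.5865 0.3821 0.176 ] psi -7.17 F [ 1.1  0.8 -0.4] op 0.0595
turn units -0.018 then shift units (in turned axes) [0.144  1.82   0.3039]
```

Call:
arm_command(
  commands="0.01 0.08 0 0 1;0.01 0.14 0 0 1;0.014 0.18 0 0 1;0.014 0.18 0 0 1;0.014 0.18 0 0 1;0.014 0.18 0 0 1;0.014 0.18 0 0 1;0.014 0.18 0 0 1;0.014 0.18 0 0 1;0.01 0.18 0 0 1",
)

```text
clock: 33.8
eef_pos: [0.5666, -0.0361, 0.1754]
eef_rot: [[0.993, -0.121, 0.0], [-0.121, -0.993, -0.0], [0.0, 0.0, -1.0]]
wrist_force: [0.7, -0.5, -0.0]
opening: 0.0597
```

Call:
arm_command(
  commands="0.01 0.1 0.03 0 1;0.006 0.06 0.08 0 1;0 0 0.1 0 1;0 0 0.06 0 1;0 0 0.05 0 1;0 0 0.036 0 1;0 0 0 0 1;0 0 0 0 1;0 0 0 0 1;0 0 0 0 1",
)

```text
clock: 34.8
eef_pos: [0.567, -0.0739, 0.0864]
eef_rot: [[0.992, -0.122, 0.001], [-0.122, -0.992, -0.0], [0.001, 0.0, -1.0]]
wrist_force: [0.3, 0.2, -0.8]
opening: 0.0597
```

```bash
python3 - <<'E'
from h import *
go(0.5660,-0.0739,0.078,-7.1)
E
```

```text
t 34.8 pos [ 0.567  -0.0739  0.0864] psi -7.03 F [ 0.3  0.2 -0.8] op 0.0597
turn units 0.018 then shift units (in turned axes) [-0.0039  0.0005  0.0336]
```

Call:
arm_command(
  commands="-0.003 0 0.01 0.02 1;0 0 0.01 0 1;0 0 0.008 0 1;0 0 0.006 0 1;0 0 0.004 0 1;0 0 0.002 0 1;0 0 0 0 1;0 0 0 0 1;0 0 0 0 1;0 0 0 0 1",
)

```text
clock: 35.8
eef_pos: [0.5664, -0.0738, 0.0762]
eef_rot: [[0.992, -0.124, 0.001], [-0.124, -0.992, 0.0], [0.001, -0.0, -1.0]]
wrist_force: [-0.3, 3.0, 8.6]
opening: 0.0597
```

Call:
arm_command(
  commands="0 0 0 0 0.2;0 0 0 0 -1;0 0 0 0 -1;0 0 0 0 -1;0 0 -0.04 0 -1;0 0 -0.12 0 -1;0 0 -0.16 0 -1;0 0 -0.12 0 -1;0 0 -0.08 0 -1;0 0 0 0 -1",
)

```text
clock: 36.8
eef_pos: [0.5674, -0.0741, 0.2094]
eef_rot: [[0.992, -0.124, 0.005], [-0.124, -0.992, -0.001], [0.005, 0.0, -1.0]]
wrist_force: [-0.4, 0.4, -0.5]
opening: 0.0912
```

```bash
python3 - <<'E'
from h import *
p,d,c=snap("wrist","w11"); stack(p,d,c)
W=cloud(d,c);hsv=cv2.cvtColor(p,cv2.COLOR_RGB2HSV)
m=(hsv[...,0]>100)&(hsv[...,0]<130)&(hsv[...,1]>130)&(W[...,2]>.12)&(d>0);m[250:]=0
q=W[m];print(len(q),np.percentile(q[:,2],95));q=q[q[:,2]>.143];print(q.mean(0),cv2.minEnclosingCircle((q[:,:2]*1000).astype(np.float32)),cv2.minAreaRect((q[:,:2]*1000).astype(np.float32)))
go(0.6205,-0.2355,0.22,-7.1)
snap("scene","s3")
E
```

```text
stack n 5731 yaw err deg -0.10 x 0.0002 ridge z 0.0827 res 0.0007 y ext [-0.0286  0.0298] x ext [-0.0345  0.0351]
1277 0.14839899325444142
[ 0.6211 -0.2315  0.1465] ((620.5638427734375, -234.92324829101562), 13.03109359741211) ((620.5673828125, -231.7525634765625), (25.642356872558594, 18.341981887817383), 3.7302281856536865)
t 36.9 pos [ 0.5665 -0.074   0.2074] psi -7.12 F [-0.6  0.5 -0.6] op 0.0912
turn units -0.004 then shift units (in turned axes) [ 0.2943  0.6145 -0.0503]
```

View pics/w11.png

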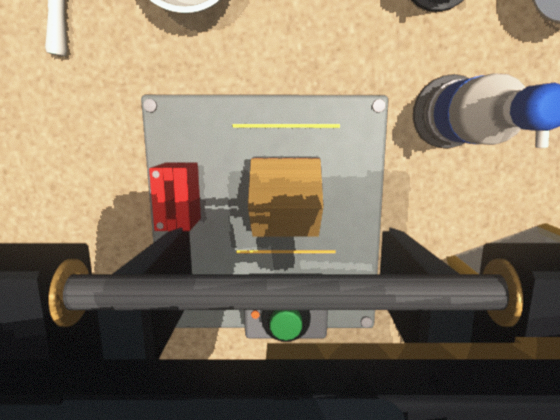

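View pics/s3.png

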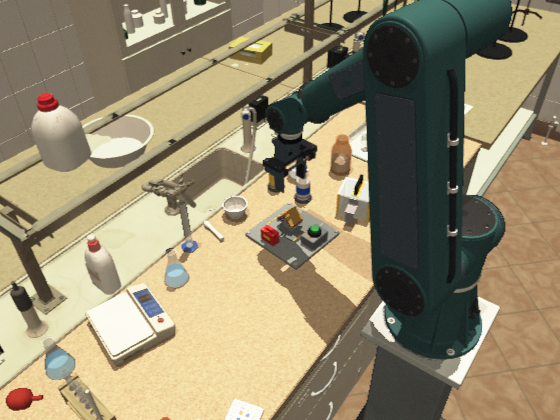

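Call:
arm_command(
  commands="0.02 0.04 -0.05 0 1;0.04 0.08 0 0 1;0.05 0.1 0 0 1;0.05 0.1 0 0 1;0.05 0.1 0 0 1;0.04 0.1 0 0 1;0.03 0.06 0 0 1;0.014 0.0345 0 0 1;0 0 0 0 1;0 0 0 0 1",
)

```text
clock: 37.9
eef_pos: [0.6194, -0.2348, 0.218]
eef_rot: [[0.992, -0.124, -0.001], [-0.124, -0.992, 0.0], [-0.001, -0.0, -1.0]]
wrist_force: [-0.0, -1.0, -0.3]
opening: 0.0145
```

```bash
python3 - <<'E'
from h import *
p,d,c=snap("wrist","w12")
W=cloud(d,c);hsv=cv2.cvtColor(p,cv2.COLOR_RGB2HSV)
m=(hsv[...,0]>100)&(hsv[...,0]<130)&(hsv[...,1]>130)&(W[...,2]>.12)&(d>0);m[262:]=0
q=W[m];print(len(q));q=q[q[:,2]>.143];print(q.mean(0),cv2.minEnclosingCircle((q[:,:2]*1000).astype(np.float32)))
go(0.6205,-0.2355,0.17,-7.1)
print(proj(c,[.6205,-.2355,.148]))
E
```

```text
1082
[ 0.6223 -0.2355  0.1469] ((621.7609252929688, -235.8924102783203), 13.121821403503418)
t 38.0 pos [ 0.6194 -0.2346  0.2181] psi -7.09 F [-0.  -0.1 -0.8] op 0.0098
turn units 0.002 then shift units (in turned axes) [0.0047 0.0032 0.1925]
[286.7408 222.4982]
```

View pics/w12.png

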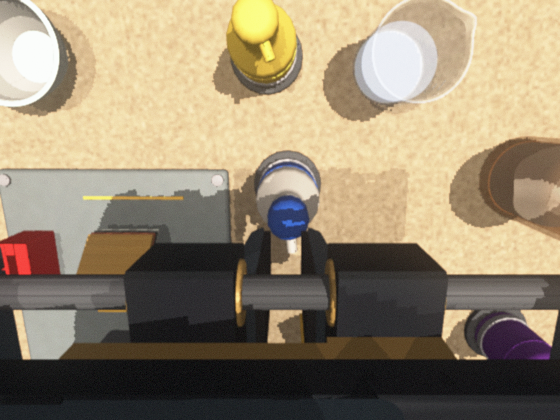

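Call:
arm_command(
  commands="0.01 0.004 0.06 0 1;0 0 0.08 0 1;0 0 0.06 0 1;0 0 0.02 0 1;0 0 0.02 0 1;0 0 0 0 1;0 0 0 0 1;0 0 0 0 1;0 0 0 0 1;0 0 0 0 1",
)

```text
clock: 38.95
eef_pos: [0.6222, -0.2368, 0.1586]
eef_rot: [[0.992, -0.124, 0.0], [-0.124, -0.992, -0.0], [0.0, 0.0, -1.0]]
wrist_force: [0.1, 0.5, 0.2]
opening: 0.0004
```

```bash
python3 - <<'E'
from h import *
go(0.622,-0.2357,0.15,-7.1)
E
```

```text
t 39.0 pos [ 0.6222 -0.2368  0.1586] psi -7.12 F [0.1 0.5 0.2] op 0.0004
turn units -0.005 then shift units (in turned axes) [-0.0014 -0.0041  0.0344]
```

Call:
arm_command(
  commands="0 -0.004 0.006 0 1;0 0 0.006 0 1;0 0 0.006 0 1;0 0 0.006 0 1;0 0 0.006 0 1;0 0 0.006 0 1;0 0 0.006 0 1;0 0 0 0 1;0 0 0 0 1;0 0 0 0 1",
)

```text
clock: 39.95
eef_pos: [0.6224, -0.2357, 0.1482]
eef_rot: [[0.992, -0.124, 0.0], [-0.124, -0.992, 0.0], [0.0, -0.0, -1.0]]
wrist_force: [-2.1, 2.9, 9.1]
opening: 0.0005
```

Call:
arm_command(
  commands="0 0 0.006 0 1;0 0 0.004 0 1;0 0 0 0 1;0 0 0 0 1;0 0 0 0 1;0 0 -0.02 0 1;0 0 -0.04 0 1;0 0 -0.08 0 1;0 0 -0.1 0 1;0 0 -0.1 0 1",
)

```text
clock: 40.95
eef_pos: [0.6219, -0.2357, 0.2309]
eef_rot: [[0.992, -0.124, -0.001], [-0.124, -0.992, 0.0], [-0.001, -0.0, -1.0]]
wrist_force: [-0.4, -0.6, 0.2]
opening: 0.0001
```

```bash
python3 - <<'E'
from h import *
go(0.40,-0.26,0.36,-7.1)
E
```

```text
t 41.0 pos [ 0.6219 -0.2357  0.2309] psi -7.12 F [-0.4 -0.6  0.2] op 0.0001
turn units -0.005 then shift units (in turned axes) [-0.8686  0.2063 -0.5165]
```

Call:
arm_command(
  commands="0 0 -0.1 0 -1;0 0 -0.14 0 -1;-0.04 0 -0.14 0 -1;-0.1 0 -0.1 0 -1;-0.15 0 -0.04 0 -1;-0.15 0 0 0 -1;-0.15 0 0 0 -1;-0.15 0 0 0 -1;-0.08 0 0 0 -1;-0.03 0 0 0 -1",
)

```text
clock: 41.95
eef_pos: [0.4098, -0.2091, 0.3604]
eef_rot: [[0.992, -0.125, 0.0], [-0.125, -0.992, -0.0], [0.0, 0.0, -1.0]]
wrist_force: [0.5, -0.5, -0.3]
opening: 0.0771
```

Call:
arm_command(
  commands="0 0 0 0 -1;0 0 0 0 -1;0 0 0 0 -1;0 0 0 0 -1;0 0 0 0 -1;0 0 0 0 -1;0 0 0 0 -1;0 0 0 0 -1;0 0 0 0 -1;0 0 0 0 -1",
)

```text
clock: 42.95
eef_pos: [0.4113, -0.2094, 0.3603]
eef_rot: [[0.992, -0.124, 0.0], [-0.124, -0.992, -0.0], [0.0, 0.0, -1.0]]
wrist_force: [-0.5, 0.3, -0.1]
opening: 0.0912
```

```bash
python3 - <<'E'
from h import *
go(0.40,-0.26,0.36,-7.1); snap("wrist","w13")
E
```

```text
t 43.0 pos [ 0.4113 -0.2094  0.3603] psi -7.12 F [-0.5  0.3 -0.1] op 0.0912
turn units -0.005 then shift units (in turned axes) [-0.02    0.2066  0.0012]
```

View pics/w13.png

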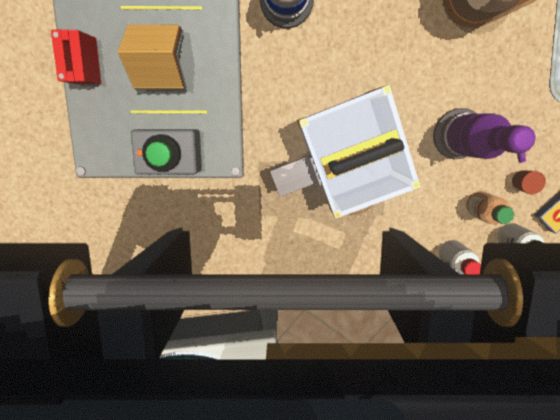

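```bash
python3 - <<'E'
from h import *
p,d,c=load("w13");W=cloud(d,c);hsv=cv2.cvtColor(p,cv2.COLOR_RGB2HSV)
m=np.zeros(d.shape,bool);m[120:190,310:415]=1
m&=(d>0)&(W[...,2]>.118)&(W[...,2]<.145)
q=W[m];print(len(q),np.median(q[:,2]),cv2.minAreaRect((q[:,:2]*1000).astype(np.float32)),q.mean(0))
w,v=np.linalg.eigh(np.cov(q[:,:2].T));print("bar dir",v[:,1],np.degrees(np.arctan2(v[0,1],v[1,1])))
# all hood levels
m=np.zeros(d.shape,bool);m[80:220,265:425]=1;m&=d>0
h=np.histogram(W[m][:,2],bins=np.arange(-.005,.15,.005));print(list(zip(h[1].round(3),h[0])))
r=m&(W[...,2]>.085)&(W[...,2]<.1);q=W[r];print("roof",len(q),cv2.minAreaRect((q[:,:2]*1000).astype(np.float32)))
# yellow corner + arm
a=np.zeros(d.shape,bool);a[160:195,270:312]=1;a&=(d>0)&(W[...,2]>.03);q=W[a];print("arm",np.median(q[:,2]),cv2.minAreaRect((q[:,:2]*1000).astype(np.float32)))
cr=p[80:225,255:430,::-1];cv2.imwrite("pics/w13c.png",cv2.resize(cr,None,fx=4,fy=4))
E
```

```text
967 0.1310290668999687 ((427.0713195800781, -297.08087158203125), (12.530709266662598, 77.94881439208984), 14.293420791625977) [ 0.4279 -0.2965  0.1302]
bar dir [-0.2404  0.9707] -13.912048202558626
[(np.float64(-0.005), np.int64(7850)), (np.float64(0.0), np.int64(3108)), (np.float64(0.005), np.int64(7)), (np.float64(0.01), np.int64(12)), (np.float64(0.015), np.int64(11)), (np.float64(0.02), np.int64(11)), (np.float64(0.025), np.int64(14)), (np.float64(0.03), np.int64(21)), (np.float64(0.035), np.int64(10)), (np.float64(0.04), np.int64(14)), (np.float64(0.045), np.int64(14)), (np.float64(0.05), np.int64(16)), (np.float64(0.055), np.int64(17)), (np.float64(0.06), np.int64(17)), (np.float64(0.065), np.int64(1154)), (np.float64(0.07), np.int64(26)), (np.float64(0.075), np.int64(19)), (np.float64(0.08), np.int64(25)), (np.float64(0.085), np.int64(104)), (np.float64(0.09), np.int64(7766)), (np.float64(0.095), np.int64(1086)), (np.float64(0.1), np.int64(14)), (np.float64(0.105), np.int64(15)), (np.float64(0.11), np.int64(16)), (np.float64(0.115), np.int64(27)), (np.float64(0.12), np.int64(58)), (np.float64(0.125), np.int64(166)), (np.float64(0.13), np.int64(727)), (np.float64(0.135), np.int64(0)), (np.float64(0.14), np.int64(0))]
roof 8956 ((426.835693359375, -295.6519470214844), (121.64254760742188, 109.14611053466797), 13.916379928588867)
arm 0.06754836482416314 ((407.4322509765625, -219.1665802001953), (34.1706428527832, 51.103912353515625), 14.244755744934082)
```

View pics/w13c.png

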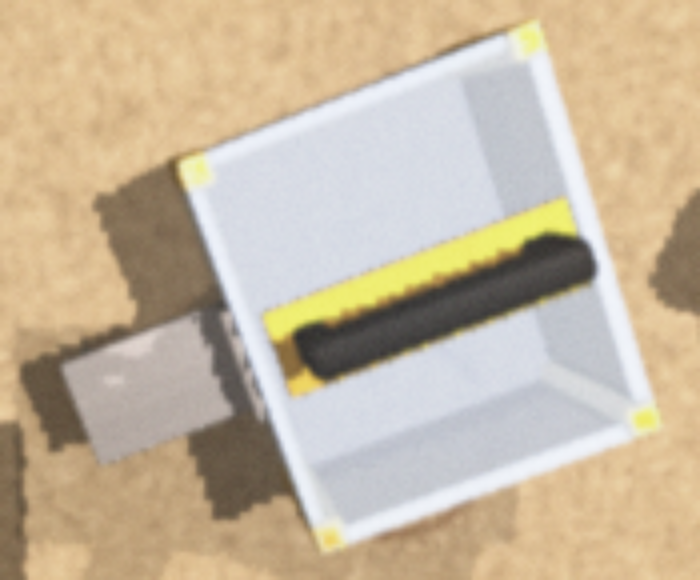

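Call:
arm_command(
  commands="0 0 0 -1 -1;0 0 0 -1 -1;0 0 0 -1 -1;0 0 0 -1 -1;0 0 0 -1 -1;0 0 0 -1 -1;0 0 0 -1 -1;0 0 0 -1 -1;0 0 0 -1 -1;0 0 0 -1 -1",
)

```text
clock: 44.0
eef_pos: [0.4113, -0.2094, 0.3603]
eef_rot: [[0.838, 0.545, 0.0], [0.545, -0.838, -0.0], [0.0, 0.0, -1.0]]
wrist_force: [-0.3, 0.3, 0.7]
opening: 0.0912
```

Call:
arm_command(
  commands="0 0 0 -1 -1;0 0 0 -1 -1;0 0 0 -1 -1;0 0 0 -1 -1;0 0 0 -1 -1;0 0 0 -1 -1;0 0 0 -1 -1;0 0 0 -1 -1;0 0 0 -1 -1;0 0 0 -1 -1",
)

```text
clock: 45.0
eef_pos: [0.4113, -0.2094, 0.3603]
eef_rot: [[0.292, 0.957, 0.0], [0.957, -0.292, -0.0], [-0.0, 0.0, -1.0]]
wrist_force: [-0.1, 0.5, 0.5]
opening: 0.0913
```

Call:
arm_command(
  commands="0 0 0 -1 -1;0 0 0 -1 -1;0 0 0 -1 -1;0 0 0 -1 -1;0 0 0 -1 -1;0 0 0 -1 -1;0 0 0 -1 -1;0 0 0 -0.8 -1;0 0 0 0 -1;0 0 0 0 -1",
)

```text
clock: 46.0
eef_pos: [0.4113, -0.2094, 0.3603]
eef_rot: [[-0.242, 0.97, 0.0], [0.97, 0.242, -0.0], [-0.0, 0.0, -1.0]]
wrist_force: [0.3, 0.8, -0.4]
opening: 0.0913
```

```bash
python3 - <<'E'
from h import *
go(0.4271,-0.2970,0.2,104.1)
s=manip.state();print(s["joint_pos"])
E
```

```text
t 46.0 pos [ 0.4113 -0.2094  0.3603] psi 103.98 F [ 0.3  0.8 -0.4] op 0.0913
turn units -0.029 then shift units (in turned axes) [-0.3553 -0.0243  0.6411]
[-0.5213 -0.1732  2.0825  0.      1.2322 -0.7654]
```

Call:
arm_command(
  commands="-0.06 -0.004 0.05 -0.03 -1;-0.1 -0.008 0.1 0 -1;-0.1 -0.008 0.14 0 -1;-0.07 -0.004 0.14 0 -1;-0.025 0 0.12 0 -1;0 0 0.06 0 -1;0 0 0.03 0 -1;0 0 0 0 -1;0 0 0 0 -1;0 0 0 0 -1",
)

```text
clock: 47.0
eef_pos: [0.4279, -0.2971, 0.2016]
eef_rot: [[-0.246, 0.969, 0.002], [0.969, 0.246, -0.001], [-0.002, 0.001, -1.0]]
wrist_force: [0.3, -1.1, 0.3]
opening: 0.0913
```

```bash
python3 - <<'E'
from h import *
go(0.4271,-0.2970,0.113,104.1);p,d,c=snap("wrist","w14")
W=cloud(d,c)
a=(d>0)&(W[...,2]>.055)&(W[...,2]<.078);a[250:]=0;a[:,:200]=0;a[:,380:]=0
n,l,st,_=cv2.connectedComponentsWithStats(a.astype(np.uint8));k=1+st[1:,4].argmax();q=W[l==k];r=cv2.minAreaRect((q[:,:2]*1000).astype(np.float32));print("arm",st[k],np.median(q[:,2]),r)
b=np.array([.4271,-.2970]);e=np.array(r[0])/1000-b;print(np.linalg.norm(e),np.degrees(np.arctan2(-e[0],e[1])))
m=(d>0)&(W[...,2]>.118)&(W[...,2]<.145);m[262:]=0
q=W[m];print(len(q),cv2.minAreaRect((q[:,:2]*1000).astype(np.float32)))
E
```

```text
t 47.0 pos [ 0.4279 -0.2971  0.2016] psi 104.22 F [ 0.3 -1.1  0.3] op 0.0913
turn units 0.03 then shift units (in turned axes) [ 0.0012 -0.003   0.3545]
arm [ 264   65   46   70 3099] 0.0674298589261936 ((407.23553466796875, -218.29653930664062), (34.069889068603516, 50.26040267944336), 13.993965148925781)
0.08117161885806291 14.16539405277316
1842 ((425.2217102050781, -289.9013671875), (12.010751724243164, 63.81679916381836), 14.117504119873047)
```

View pics/w14.png

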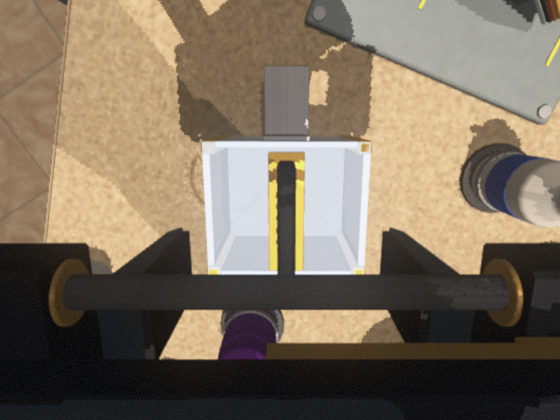

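Call:
arm_command(
  commands="0.001 -0.002 0.08 0.02 -1;0 0 0.1 0 -1;0 0 0.08 0 -1;0 0 0.06 0 -1;0 0 0.034 0 -1;0 0 0 0 -1;0 0 0 0 1;0 0 0 0 1;0 0 0 0 1;0 0 0 0 1",
  force=40,
)

```text
clock: 48.05
eef_pos: [0.4269, -0.2969, 0.1122]
eef_rot: [[-0.244, 0.97, 0.001], [0.97, 0.244, -0.0], [-0.001, 0.0, -1.0]]
wrist_force: [-0.1, 0.5, 0.7]
opening: 0.062
```

Call:
arm_command(
  commands="0 0 0 0 1;0 0 0 0 1;0 0 0 0 1;0 0 0 0 1;0 0 0 0 1;0 0 0 0 1;0 0 -0.02 0 1;0 0 -0.02 0 1;0 0 0 0 1;0 0 0 0 1",
)

```text
clock: 49.05
eef_pos: [0.4268, -0.2968, 0.122]
eef_rot: [[-0.244, 0.97, 0.0], [0.97, 0.244, -0.0], [-0.0, 0.0, -1.0]]
wrist_force: [-0.4, 0.6, -2.0]
opening: 0.0116
```

```bash
python3 - <<'E'
from h import *
go(0.4271,-0.2970,0.3,82.9)
E
```

```text
t 49.0 pos [ 0.4268 -0.2968  0.122 ] psi 104.12 F [-0.4  0.6 -2. ] op 0.0116
turn units 5.305 then shift units (in turned axes) [-0.0006  0.0014 -0.7121]
```

Call:
arm_command(
  commands="0 0 -0.06 0 1;0 0 -0.1 0 1;0 0 -0.12 0 1;0 0 -0.12 0 1;0 0 -0.12 0 1;0 0 -0.1 0 1;0 0 -0.05 0 1;0 0 0 0 1;0 0 0 0 1;0 0 0 0 1",
)

```text
clock: 50.05
eef_pos: [0.4262, -0.2963, 0.2879]
eef_rot: [[-0.244, 0.97, -0.002], [0.97, 0.244, 0.001], [0.002, -0.001, -1.0]]
wrist_force: [0.6, -1.3, -3.0]
opening: 0.0117
```

Call:
arm_command(
  commands="0 0 0 0.65 1;0 0 0 0.9 1;0 0 0 0.9 1;0 0 0 0.9 1;0 0 0 0.9 1;0 0 0 0.655 1;0 0 0 0.4 1;0 0 0 0 1;0 0 0 0 1;0 0 0 0 1",
)

```text
clock: 51.05
eef_pos: [0.4267, -0.2967, 0.2891]
eef_rot: [[0.123, 0.992, -0.0], [0.992, -0.123, 0.0], [0.0, -0.0, -1.0]]
wrist_force: [0.4, -0.3, -2.5]
opening: 0.0114
```

```bash
python3 - <<'E'
from h import *
go(0.5657,-0.0742,0.29,82.9)
E
```

```text
t 51.0 pos [ 0.4267 -0.2967  0.2891] psi 82.95 F [ 0.4 -0.3 -2.5] op 0.0114
turn units 0.011 then shift units (in turned axes) [ 0.952   0.4418 -0.0037]
```

Call:
arm_command(
  commands="0.05 0.023 0 0.011 1;0.1 0.046 0 0 1;0.12 0.056 0 0 1;0.13 0.06 0 0 1;0.13 0.06 0 0 1;0.13 0.06 0 0 1;0.12 0.056 0 0 1;0.09 0.042 0 0 1;0.055 0.026 0 0 1;0.027 0.0128 0 0 1",
)

```text
clock: 52.05
eef_pos: [0.5664, -0.0731, 0.2892]
eef_rot: [[0.123, 0.992, -0.0], [0.992, -0.123, 0.0], [0.0, -0.0, -1.0]]
wrist_force: [0.2, -0.5, -2.3]
opening: 0.012
```

Call:
arm_command(
  commands="0 0 0.06 0 1;0 0 0.06 0 1;0 0 0.06 0 1;0 0 0.04 0 1;0 0 0.02 0 1;0 0 0 0 1;0 0 0 0 1;0 0 0 0 1;0 0 0 0 1;0 0 0 0 1",
)

```text
clock: 53.05
eef_pos: [0.566, -0.0743, 0.2296]
eef_rot: [[0.124, 0.992, 0.001], [0.992, -0.124, -0.0], [-0.0, 0.001, -1.0]]
wrist_force: [0.2, 0.9, -1.6]
opening: 0.0117
```

```bash
python3 - <<'E'
from h import *
go(0.5657,-0.0742,0.29,82.9);p,d,c=snap("wrist","w15");snap("scene","s4")
s=manip.state()
E
```

```text
t 53.0 pos [ 0.566  -0.0743  0.2296] psi 82.86 F [ 0.2  0.9 -1.6] op 0.0117
turn units -0.01 then shift units (in turned axes) [ 0.0004 -0.0015 -0.2416]
```

View pics/w15.png

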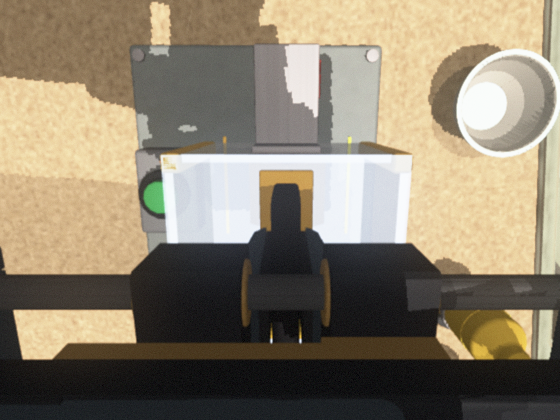

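View pics/s4.png

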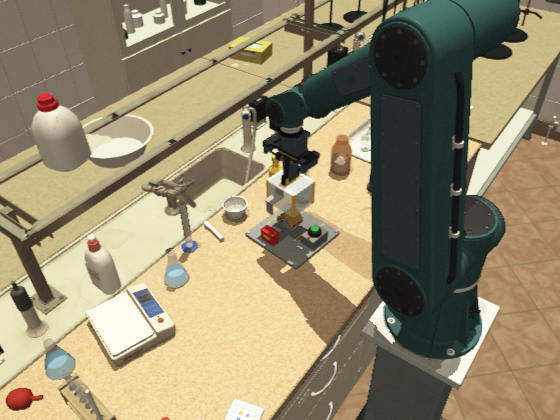

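```bash
cat >> h.py <<'E'
def armpos(p,d,c,zt):
    W=cloud(d,c);a=(d>0)&(np.abs(W[...,2]-zt)<.012);a[140:]=0;a[:,:230]=0;a[:,:]&=True;a[:,345:]=0
    n,l,st,_=cv2.connectedComponentsWithStats(a.astype(np.uint8));k=1+st[1:,4].argmax();q=W[l==k]
    print(st[k],np.median(q[:,2]))
    e=q[:,:2]-SEAT;x=e@np.array([np.cos(SY),np.sin(SY)]);y=e@np.array([-np.sin(SY),np.cos(SY)])
    print("arm in seat frame x ext",np.percentile(x,[1,99]),"y ext",np.percentile(y,[1,99]),cv2.minAreaRect((np.c_[x,y]*1000).astype(np.float32)))
E
python3 - <<'E'
from h import *
armpos(*load("w15"),.185)
from h import *
s=np.load("pics/s4.npz")['p'];cv2.imwrite("pics/s4c.png",cv2.resize(s[160:270,230:350][:,:,::-1],None,fx=5,fy=5,interpolation=cv2.INTER_CUBIC))
E
```

```text
[ 253   44   67   96 6160] 0.18541790093139582
arm in seat frame x ext [-0.0172  0.0159] y ext [0.0572 0.1043] ((-0.6598091125488281, 80.7296371459961), (34.122230529785156, 47.88764190673828), 0.025132229551672935)
```

View pics/s4c.png

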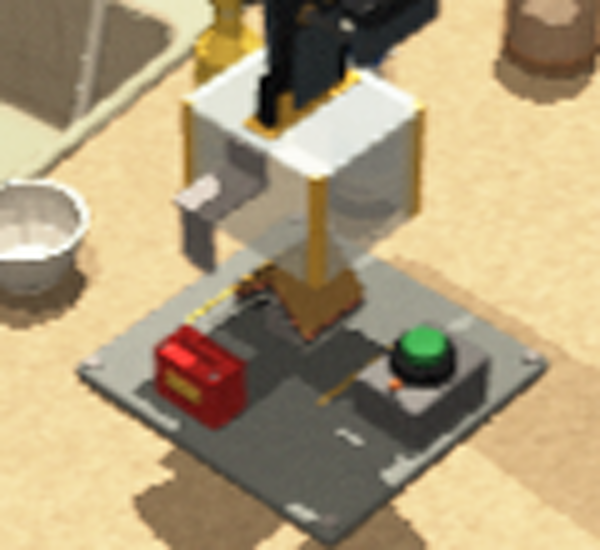

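```bash
python3 - <<'E'
from h import *
for t in ["w1","w5","w7","w9","w11","w13"]:
    p,d,c=load(t);W=cloud(d,c);hsv=cv2.cvtColor(p,cv2.COLOR_RGB2HSV)
    m=((hsv[...,0]<8)|(hsv[...,0]>172))&(hsv[...,1]>130)&(np.abs(W[...,2]-.0555)<.0035)&(d>0);m[235:]=0
    e=W[...,:2]-SEAT;x=e@np.array([np.cos(SY),np.sin(SY)]);y=e@np.array([-np.sin(SY),np.cos(SY)])
    m&=(np.abs(x)<.05)&(np.abs(y-.1)<.04)
    q=np.c_[x[m],y[m]]*1000
    print(t,len(q),cv2.minAreaRect(q.astype(np.float32)))
E
```

```text
w1 911 ((-0.0642547607421875, 99.8525390625), (32.4076042175293, 55.43816375732422), 89.21288299560547)
w5 1943 ((0.3204460144042969, 99.83079528808594), (32.03449630737305, 56.40375518798828), 89.80403137207031)
w7 1887 ((0.43683433532714844, 99.82373809814453), (55.71356201171875, 32.44304275512695), 0.36658918857574463)
w9 2037 ((0.5929374694824219, 99.96504211425781), (55.46907424926758, 32.46409606933594), 0.116155706346035)
w11 1968 ((0.5490398406982422, 100.12684631347656), (32.49921798706055, 55.9695930480957), 89.75094604492188)
w13 1212 ((-0.019542694091796875, 99.65906524658203), (33.677818298339844, 54.84751892089844), 89.31181335449219)
```

Call:
arm_command(
  commands="0 0 0.05 0 1;0 0 0.06 0 1;0 0 0.06 0 1;0 0 0.05 0 1;0 0 0.04 0 1;0 0 0.02 0 1;0 0 0 0 1;0 0 0 0 1;0 0 0 0 1;0 0 0 0 1",
)

```text
clock: 54.15
eef_pos: [0.5662, -0.0744, 0.1598]
eef_rot: [[0.124, 0.992, 0.001], [0.992, -0.124, -0.0], [-0.0, 0.001, -1.0]]
wrist_force: [-0.1, 0.3, -2.0]
opening: 0.0117
```

```bash
python3 - <<'E'
from h import *
go(0.5661,-0.0743,0.154,82.9);p,d,c=snap("wrist","w16");snap("scene","s5")
armpos(p,d,c,.0675+manip.state()["eef_pos"][2]-.1122)
s=np.load("pics/s5.npz")['p'];cv2.imwrite("pics/s5c.png",cv2.resize(s[170:270,230:350][:,:,::-1],None,fx=6,fy=6,interpolation=cv2.INTER_CUBIC))
E
```

```text
t 54.1 pos [ 0.5662 -0.0744  0.1598] psi 82.86 F [-0.1  0.3 -2. ] op 0.0117
turn units -0.01 then shift units (in turned axes) [ 0.0003 -0.0005  0.0232]
[ 253   44   67   96 6181] 0.11558226412803355
arm in seat frame x ext [-0.0171  0.0161] y ext [0.057  0.1042] ((-0.4870567321777344, 80.72732543945312), (34.070980072021484, 47.8987922668457), 0.06536802649497986)
```

View pics/s5c.png

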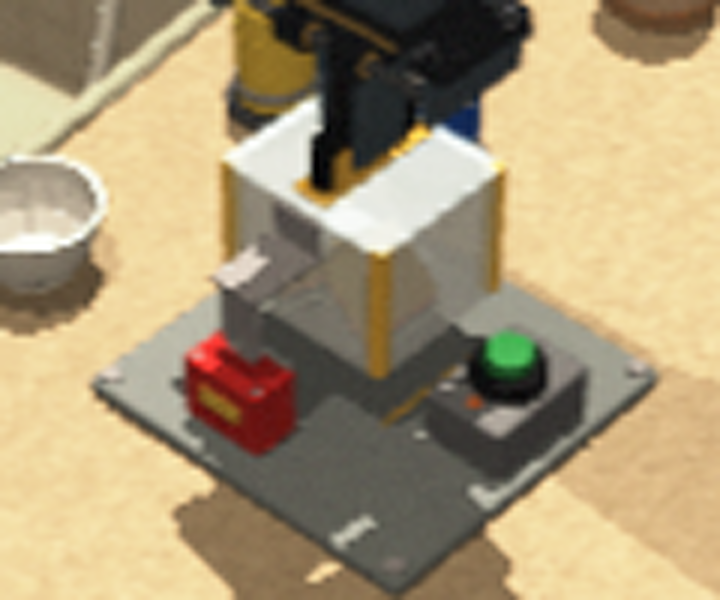

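Tongue stands right above the slot, and the hood looks square to the plate. I'll lower slowly and watch the force.

Call:
arm_command(
  commands="0 0 0.01 0 1;0 0 0.01 0 1;0 0 0.01 0 1;0 0 0.01 0 1;0 0 0.01 0 1;0 0 0 0 1;0 0 0 0 1;0 0 0 0 1;0 0 0 0 1;0 0 0 0 1",
)

```text
clock: 55.25
eef_pos: [0.5659, -0.0744, 0.1469]
eef_rot: [[0.124, 0.992, 0.0], [0.992, -0.124, -0.0], [-0.0, 0.0, -1.0]]
wrist_force: [0.3, -0.2, -2.2]
opening: 0.0116
```

Call:
arm_command(
  commands="0 0 0.01 0 1;0 0 0.01 0 1;0 0 0.01 0 1;0 0 0.01 0 1;0 0 0.01 0 1;0 0 0.01 0 1;0 0 0.01 0 1;0 0 0 0 1;0 0 0 0 1;0 0 0 0 1",
)

```text
clock: 56.25
eef_pos: [0.566, -0.0743, 0.1294]
eef_rot: [[0.124, 0.992, 0.0], [0.992, -0.124, -0.0], [-0.0, 0.0, -1.0]]
wrist_force: [0.0, -0.6, -2.7]
opening: 0.0114
```

Call:
arm_command(
  commands="0 0 0.006 0 1;0 0 0.006 0 1;0 0 0.006 0 1;0 0 0.006 0 1;0 0 0 0 1;0 0 0 0 1;0 0 0 0 1;0 0 0 0 1;0 0 0 0 1;0 0 0 0 1",
)

```text
clock: 57.25
eef_pos: [0.5664, -0.0745, 0.1237]
eef_rot: [[0.124, 0.992, 0.001], [0.992, -0.124, -0.0], [-0.0, 0.001, -1.0]]
wrist_force: [1.2, -1.8, 5.8]
opening: 0.0117
```

Call:
arm_command(
  commands="0 0 0 0 0.6;0 0 0 0 0;0 0 0 0 0;0 0 0 0 0;0 0 0 0 0;0 0 -0.04 0 0;0 0 -0.1 0 0;0 0 -0.12 0 0;0 0 -0.1 0 0;0 0 -0.06 0 0",
)

```text
clock: 58.25
eef_pos: [0.5666, -0.0744, 0.2309]
eef_rot: [[0.124, 0.992, 0.003], [0.992, -0.124, -0.0], [-0.0, 0.003, -1.0]]
wrist_force: [-0.0, 0.4, -0.4]
opening: 0.0456
```

```bash
python3 - <<'E'
from h import *
go(0.4550,-0.0605,0.2,173);p,d,c=snap("wrist","w17");snap("scene","s6")
armpos(p,d,c,.0795)
s=np.load("pics/s6.npz")['p'];cv2.imwrite("pics/s6c.png",cv2.resize(s[140:270,220:360][:,:,::-1],None,fx=5,fy=5,interpolation=cv2.INTER_CUBIC))
E
```

```text
t 58.2 pos [ 0.5666 -0.0744  0.2309] psi 82.86 F [-0.   0.4 -0.4] op 0.0456
turn units -22.535 then shift units (in turned axes) [0.4498 0.0009 0.1237]
[ 264   70   43   66 2740] 0.07946885296570824
arm in seat frame x ext [-0.0172  0.0161] y ext [0.0551 0.1044] ((-0.4736137390136719, 79.71754455566406), (49.73284149169922, 34.09745788574219), 89.54924774169922)
```

View pics/s6c.png

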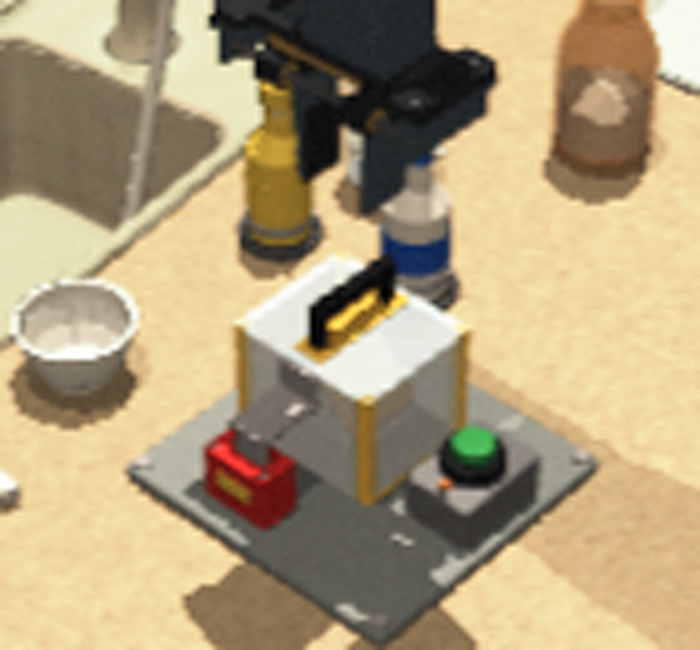

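View pics/w17.png

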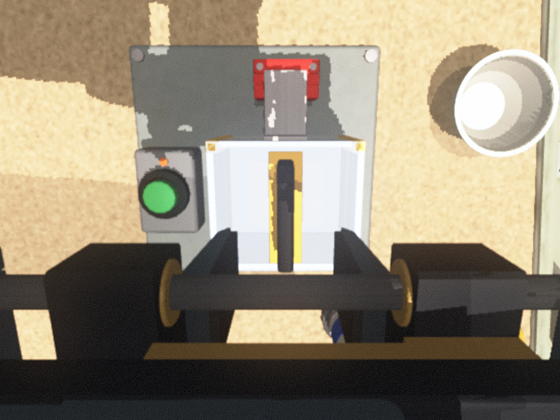

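Call:
arm_command(
  commands="0 0 -0.08 1 1;0 0 -0.1 1 1;0 0 -0.08 1 1;0 0 0 1 1;0 0 0 1 1;0 0 0 1 1;0 0 0 1 1;0 0 0 1 1;0 0 0 1 1;0 0 0 1 1",
  force=20,
)

```text
clock: 59.35
eef_pos: [0.5653, -0.0742, 0.2917]
eef_rot: [[0.735, 0.678, -0.002], [0.678, -0.735, 0.0], [-0.001, -0.002, -1.0]]
wrist_force: [-0.5, -0.8, 0.1]
opening: 0.0004
```

Call:
arm_command(
  commands="0 0 0 1 1;0 0 0 1 1;0 0 0 1 1;0 0 0 1 1;0 0 0 1 1;0 0 0 1 1;0 0 0 1 1;0 0 0 1 1;0 0 0 1 1;0 0 0 1 1",
)

```text
clock: 60.35
eef_pos: [0.5654, -0.0743, 0.2917]
eef_rot: [[0.999, 0.047, -0.002], [0.047, -0.999, 0.0], [-0.002, -0.0, -1.0]]
wrist_force: [-0.7, 0.9, -0.0]
opening: 0.0004
```

Call:
arm_command(
  commands="0 0 0 1 1;0 0 0 1 1;-0.05 0 0 0.5 1;-0.1 0 0 0 1;-0.12 0 0 0 1;-0.1 0 0 0 1;-0.05 0 0 0 1;-0.03 0 0 0 1;0 0 0 0 1;0 0 0 0 1",
)

```text
clock: 61.35
eef_pos: [0.455, -0.0609, 0.2933]
eef_rot: [[0.992, -0.124, 0.0], [-0.124, -0.992, -0.0], [0.0, -0.0, -1.0]]
wrist_force: [0.4, -0.2, -0.3]
opening: 0.0003
```

```bash
python3 - <<'E'
from h import *
p,d,c=snap("wrist","w18")
W=cloud(d,c);hsv=cv2.cvtColor(p,cv2.COLOR_RGB2HSV)
m=(hsv[...,0]>45)&(hsv[...,0]<85)&(hsv[...,1]>100)&(hsv[...,2]>50)&(d>0)&(W[...,2]>.05);m[262:]=0
q=W[m];print(len(q),np.median(q[:,2]) if len(q) else 0,cv2.minEnclosingCircle((q[:,:2]*1000).astype(np.float32)) if len(q) else 0)
print(proj(c,[.455,-.0604,.07]));go(0.4550,-0.0604,0.09,-7.1)
E
```

```text
609 0.06937384516230925 ((453.7669677734375, -59.53280258178711), 15.668285369873047)
[285.1526 183.6308]
t 61.4 pos [ 0.455  -0.0609  0.2933] psi -7.14 F [ 0.4 -0.2  1.2] op 0.0006
turn units -0.011 then shift units (in turned axes) [-0.0003 -0.002   0.8131]
```

View pics/w18.png

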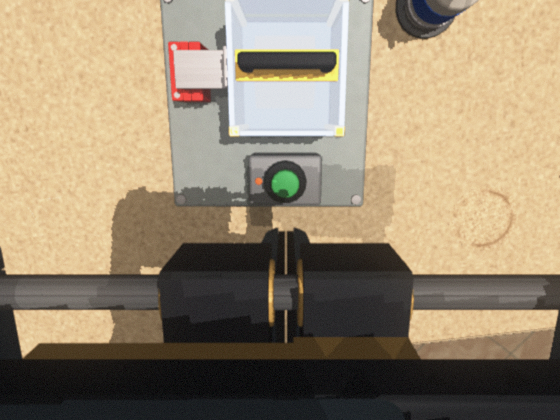

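Call:
arm_command(
  commands="0 -0.001 0.08 0 1;0 0 0.14 0 1;0 0 0.16 0 1;0 0 0.15 0 1;0 0 0.12 0 1;0 0 0.08 0 1;0 0 0.05 0 1;0 0 0.03 0 1;0 0 0 0 1;0 0 0 0 1",
)

```text
clock: 62.4
eef_pos: [0.4549, -0.0606, 0.0914]
eef_rot: [[0.992, -0.124, 0.001], [-0.124, -0.992, -0.0], [0.001, 0.0, -1.0]]
wrist_force: [-0.4, 1.3, 0.9]
opening: 0.0005
```

Call:
arm_command(
  commands="0 0 0.01 0 1;0 0 0.01 0 1;0 0 0.01 0 1;0 0 0.01 0 1;0 0 0.01 0 1;0 0 0.01 0 1;0 0 0.008 0 1;0 0 0 0 1;0 0 0 0 1;0 0 0 0 1",
)

```text
clock: 63.4
eef_pos: [0.4543, -0.0605, 0.0738]
eef_rot: [[0.992, -0.124, 0.0], [-0.124, -0.992, 0.0], [0.0, -0.0, -1.0]]
wrist_force: [-0.5, 0.7, 3.8]
opening: 0.0004
```

Call:
arm_command(
  commands="0 0 0.006 0 1;0 0 0.006 0 1;0 0 0.004 0 1;0 0 0 0 1;0 0 0 0 1;0 0 0 0 1;0 0 0 0 1;0 0 0 0 1;0 0 0 0 1;0 0 0 0 1",
)

```text
clock: 64.4
eef_pos: [0.4546, -0.0606, 0.0714]
eef_rot: [[0.992, -0.124, -0.001], [-0.124, -0.992, 0.0], [-0.001, -0.0, -1.0]]
wrist_force: [-17.7, 3.4, 54.0]
opening: 0.0005
```

Call:
arm_command(
  commands="0 0 -0.02 0 1;0 0 -0.04 0 1;0 0 -0.08 0 1;0 0 -0.12 0 1;0 0 -0.14 0 1;0 0 -0.14 0 1;0 0 -0.14 0 1;0 0 -0.08 0 1;0 0 0 0 1;0 0 0 0 1",
)

```text
clock: 65.4
eef_pos: [0.4541, -0.0605, 0.2596]
eef_rot: [[0.992, -0.124, 0.0], [-0.124, -0.992, -0.0], [0.0, 0.0, -1.0]]
wrist_force: [0.1, 0.3, -0.1]
opening: 0.0006
```

```bash
python3 - <<'E'
from h import *
go(0.4550,-0.0604,0.3,-7.1)
p,d,c=snap("wrist","w19");snap("scene","s7")
W=cloud(d,c);hsv=cv2.cvtColor(p,cv2.COLOR_RGB2HSV)
m=(hsv[...,0]>45)&(hsv[...,0]<85)&(hsv[...,1]>100)&(hsv[...,2]>50)&(d>0)&(W[...,2]>.05);m[262:]=0
print("button z",np.median(W[m][:,2]))
e=W[...,:2]-SEAT;x=e@np.array([np.cos(SY),np.sin(SY)]);y=e@np.array([-np.sin(SY),np.cos(SY)])
a=(d>0)&(np.abs(W[...,2]-.0795)<.006)&(np.abs(x)<.03)&(y>.056)&(y<.12);a[262:]=0
print("arm z",np.median(W[a][:,2]),np.percentile(x[a],[1,99]),np.percentile(y[a],[1,99]))
a=(d>0)&(np.abs(W[...,2]-.143)<.006)&(np.abs(x)<.03)&(np.abs(y)<.05);a[262:]=0
print("bar z",np.median(W[a][:,2]),cv2.minAreaRect(np.c_[x[a],y[a]].astype(np.float32)*1000))
s=np.load("pics/s7.npz")['p'];cv2.imwrite("pics/s7c.png",cv2.resize(s[140:270,220:360][:,:,::-1],None,fx=5,fy=5,interpolation=cv2.INTER_CUBIC))
# cap z from scene, blue pixels
p,d,c=load("s7");W=cloud(d,c);hsv=cv2.cvtColor(p,cv2.COLOR_RGB2HSV)
m=(hsv[...,0]>100)&(hsv[...,0]<130)&(hsv[...,1]>130)&(np.linalg.norm(W[...,:2]-[.622,-.2357],axis=-1)<.025)&(W[...,2]>.11)&(d>0)
print("cap",m.sum(),np.percentile(W[m][:,2],97))
p,d,c=load("s6");W=cloud(d,c)
p0,d0,c0=np.load("pics/scene0.npz")['p'],np.load("pics/scene0.npz")['d'],c
for nm,dd,pp in (("start",d0,p0),("end",load("s7")[1],load("s7")[0])):
    W=cloud(dd,c);hsv=cv2.cvtColor(pp,cv2.COLOR_RGB2HSV);m=(hsv[...,0]>100)&(hsv[...,0]<130)&(hsv[...,1]>130)&(np.linalg.norm(W[...,:2]-[.622,-.2357],axis=-1)<.025)&(W[...,2]>.11)&(dd>0)
    print(nm,"cap",m.sum(),np.percentile(W[m][:,2],97))
E
```

```text
t 65.4 pos [ 0.4541 -0.0605  0.2596] psi -7.14 F [ 0.1  0.3 -0.1] op 0.0006
turn units -0.01 then shift units (in turned axes) [ 0.0037 -0.0008 -0.1618]
button z 0.0693967246908188
arm z 0.07931966152422903 [-0.0175  0.0159] [0.0586 0.1041]
bar z 0.14295694274141266 ((-0.49200916290283203, -1.2056350708007812), (12.521129608154297, 78.16099548339844), 0.08217789232730865)Traceback (most recent call last):
  File "<stdin>", line 16, in <module>
    return _quantile_unchecked(
        a, q, axis, out, overwrite_input, method, keepdims, weights)
    return _ureduce(a,
                    func=_quantile_ureduce_func,
    ...<5 lines>...
                    overwrite_input=overwrite_input,
                    method=method)
    r = func(a, **kwargs)
    result = _quantile(arr,
                       quantiles=q,
    ...<2 lines>...
                       out=out,
                       weights=wgt)
    slices_having_nans = np.isnan(arr[-1, ...])
                                  ~~~^^^^^^^^^
IndexError: index -1 is out of bounds for axis 0 with size 0
```

View pics/s7c.png

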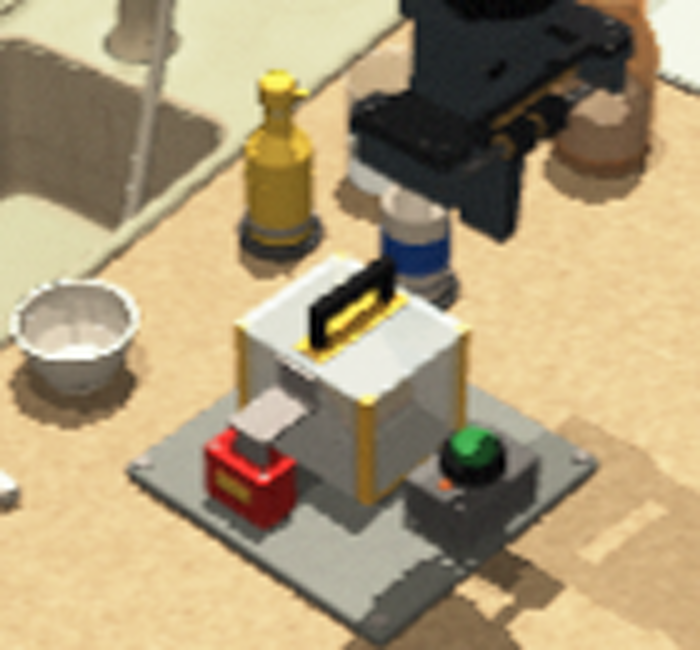

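View pics/w19.png

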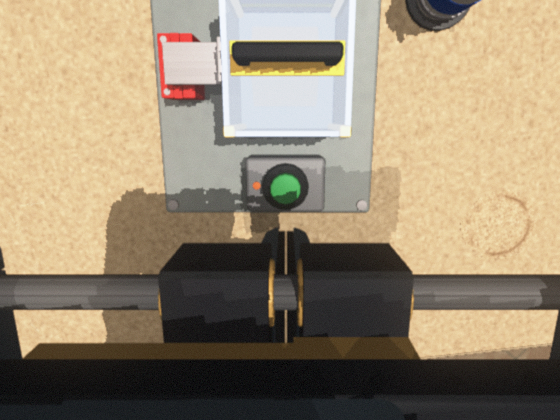

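```bash
python3 - <<'E'
from h import *
snap("top","t2")
def cap(nm,p,d,c):
    W=cloud(d,c);hsv=cv2.cvtColor(p,cv2.COLOR_RGB2HSV);m=(hsv[...,0]>100)&(hsv[...,0]<130)&(hsv[...,1]>100)&(np.linalg.norm(W[...,:2]-[.622,-.2357],axis=-1)<.03)&(W[...,2]>.11)&(d>0)
    print(nm,m.sum(),np.percentile(W[m][:,2],[50,90]) if m.any() else "")
z=np.load("pics/top0.npz");cap("start top",z['p'],z['d'],calibration("top"));cap("now top",*load("t2"))
z=np.load("pics/scene0.npz");cap("start scene",z['p'],z['d'],calibration("scene"));cap("s6",*load("s6"))
p=load("t2")[0];cv2.imwrite("pics/t2c.png",cv2.resize(p[130:310,130:430][:,:,::-1],None,fx=2.6,fy=2.6,interpolation=cv2.INTER_CUBIC))
E
```

```text
start top 43 [0.1458 0.1508]
now top 42 [0.1459 0.1527]
start scene 48 [0.1434 0.1477]
s6 5 [0.1323 0.135 ]
```

View pics/t2c.png

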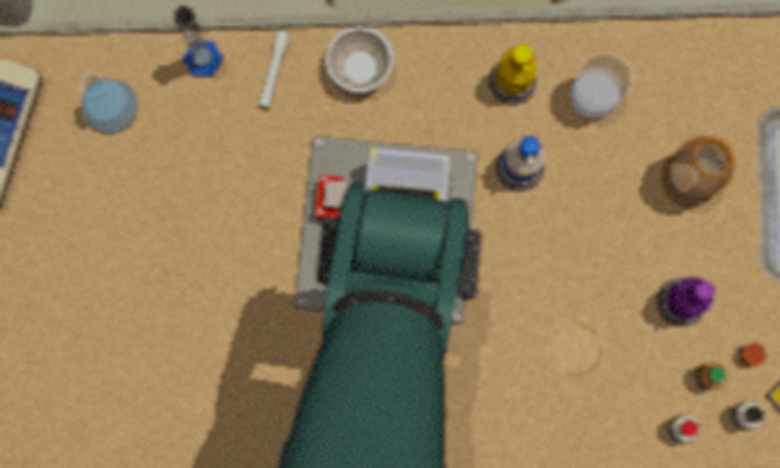

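```bash
python3 - <<'E'
from h import *
p=load("s7")[0][185:245,260:320]
q=cv2.resize(p,None,fx=10,fy=10,interpolation=cv2.INTER_CUBIC).astype(float)
q=np.clip((q-60)*1.6,0,255).astype(np.uint8);cv2.imwrite("pics/s7d.png",q[:,:,::-1])
h=cv2.cvtColor(p,cv2.COLOR_RGB2HSV)
for v in (210,216,222,228): print([tuple(int(k) for k in load("s7")[0][v,u]) for u in (276,282,288,298,304,310)])
E
```

```text
[(208, 208, 197), (172, 126, 46), (217, 215, 193), (233, 234, 226), (227, 229, 220), (125, 115, 93)]
[(89, 82, 78), (90, 86, 78), (235, 236, 226), (228, 229, 217), (127, 122, 111), (119, 109, 86)]
[(215, 201, 187), (78, 75, 69), (118, 105, 89), (103, 92, 80), (100, 96, 87), (120, 109, 83)]
[(109, 104, 96), (108, 103, 96), (109, 105, 96), (101, 97, 88), (101, 98, 89), (44, 108, 52)]
```

View pics/s7d.png

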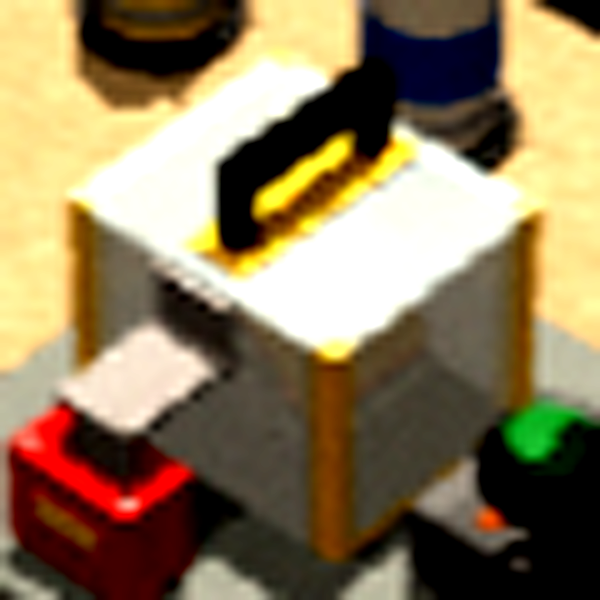

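```bash
python3 - <<'E'
from h import *
print(manip.job_done()); go(.45,-.06,.26,-7.1)
E
```

```text
the job is handed in; nothing more can be done
None
the job is handed in; nothing more can be done
```

The whole task is done and handed in at about 65 s of the 210 s allowed. No verdict was reported. All four angle pieces were there, and none had been knocked aside when I came to pick it up.

- **Angle pieces:** I nested them in the order alu, dark, copper, brass. Before the hood went on, the stack was within 0.7 mm along and across the seat and 0.1° in yaw. Its ridge was at 82.7 mm against an expected 83.3 mm.
- **Spray cap:** I pressed it about 7.8 mm at 9 N, then about 1 mm further. The top camera shows it back up, at the same height as at the start.
- **Guard hood:** The tongue went into the slot with no side force. The final view shows the hood seated square on the base plate. Its tongue arm is at 79.3 mm, where about 79.4 mm means fully home.
- **Start button:** I pressed it only with the guard home, and its top measured back at its starting height. The press hit the hard stop at 54 N, more than I intended but below the 120 N wrist limit.

**Less certain checks:**
- With the hood on, I could only check the stack by a faint patch of brass colour through the clear wall.
- Measurements of the hood's position along the ridge differed by about 1 mm between views. That is within the slot's clearance and the 6 mm limit.
- One side-camera reading of the cap was wrong because the gripper was blocking the view.
- I did not measure the flask and beaker. In the last top view they look unmoved.

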